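# Empty a tip-out bin with the hand scoop

## Robot

A 7-joint arm with a two-finger parallel gripper is mounted at the origin on the work surface. World frame = base frame: x ahead of the robot, y to its left, z up, the work surface at z = 0. Lengths are in m, angles in degrees, forces in N, time in s.
With the tool pointing down it reaches from about 0.4 to 0.9 m from the base axis. Payload 5.5 kg.
Tool frame: the origin (TCP) lies between the finger pads; the fingertips stand 17 mm ahead of it and the grasp point (between the pads) lies 2 mm behind it; z points along the fingers, y is the line along which they close (so a half turn about z gives the same grasp; the last joint's range is limited). The gripper opens to 85 mm and grips with 20 to 120 N. Pads are 22 mm wide; open, the fingers measure 114 mm over their backs; the gripper's body (76 mm by 85 mm) begins 54 mm behind the grasp point. The pads swing forward as they close: fully open they stand 13 mm farther back than shut.
Start: joints at [82.231, 28.699, -24.465, 88.831, 12.651, 65.22, -12.049], TCP at [0.252, -0.599, 0.248] pointing down, gripper open.
Joint ranges: [-164.97, 164.97], [-17.58, 116.51], [-87.97, 89.64], [11.32, 138.91], [-80.73, 260.73], [10.89, 115.49], [-147.41, 147.41]. Speed limits (degrees/s): [147.25, 147.25, 180, 180, 180, 180, 180].

## Interface

Orientations are given as a 3x3 rotation matrix whose columns are the frame's x, y, z axes.
In Python, from plant import r, cams, ticket gives the robot as it stands. The module is installed in compiled form; this text tells all that it offers.
- The arm moves only by the tool carry_out, never from a script. Its argument "targets" is a list of rows, each a list of 5 numbers: the shift along the tool's x, y, z in mm, then the turn about the tool's z in rad, then the closure in counts, from 0 (fully open) to 255 (shut). A call has 1 to 10 rows; each row is the pose to reach, as a shift and turn from the pose commanded when the call began, along the tool's axes at that moment; what a row does not reach only later rows make up. A row lasts 1/12 s, in which the tool goes at most 41.7 mm and 7.16 degrees, less where a joint would pass 70% of its speed; a pose out of reach is approached as far as the arm can. A call with a gripper value outside its range is refused whole. The fingers move at their own pace and stop on an object; "grip_force" is the grip in N (left out, the last holds). Time passes only in rows, so rows that repeat a pose let the fingers close. It gives the time, the measured TCP pose, the force, the opening and the grip force at its end, in the units of the state.
- r.get_state(): the state, without advancing time (a new reading comes with each control period).
- cams.capture(name): name is "side" or "top"; returns (picture, depth): 384x512x3 uint8, blue, green, red; 384x512 float32, m along the optical axis (not along the pixel's ray), 0 where there is no reading.
- cams.calibration(name): a dict with "camera_matrix" (3x3 intrinsics, pixels), "k1" (the pictures are not rectified: a ray, as slopes to the right and down, at radius r is drawn at 1 + k1 r^2 times it, then the intrinsics apply), "extrinsics" (4x4, takes a point from world to camera coordinates). Camera axes: x right, y down, z forward; pixel columns grow to the right and rows downward; lengths in m; the calibration is good to about 2 mm. A picture is of the moment at which its call begins. calibration takes no time and is no camera call.
- ticket.close_job(): hands the job in; it is judged then, once.
The state is a dict: "clock": time; "joint_positions": joint angles; "qvel": joint speeds; "joint_torque": joint torques, N m; "eef_pos": TCP position; "tool_rot": TCP orientation; "ft_force": force on the tool from outside, world axes, zero at the start; "wrist_torque": the same for the moment, N m; "gripper_width": finger opening in m; "grasp_force": force on a finger pad.
Only numpy, scipy, OpenCV 4.12 (cv2) and the standard library are available. Lean on these libraries where they do the work, as an engineer would, in place of code of your own. Each camera call takes 0.05 s, during which the arm holds its last target. There are 200 camera calls.

## Task

Only three steel grinding balls are left in the middle bin of the tip-out bin unit. Tip that bin right out so that they roll together into its bottom front corner, dip the hand scoop into the corner, scoop the balls out and pour all three into the weighing bowl on the balance. Touch the balls with the scoop only, spill none on the bench, leave the other two bins shut and the jar, dishes and brush where they are, then set the scoop down flat on the bench and leave the emptied bin tipped out for refilling.

Things in the scene. Friction and masses are not known exactly. Their poses are not given: they have to be found in the camera images.
- unit: Grey steel housing (clear back) of three tip-out bins side by side, 95 deep (x) x 300 wide (y) x 124 high, fixed; origin at the centre of its underside on the bench, x from its open front to its back. Its top cover (120 up) spans only x > -4 mm; in front of it the bins are open from above. Each bin is hinged along its lower front edge (along y, at x = -43.5, z = 12; middle bin at y = 0).
- bin (a joint): Tilt of the middle bin (clear plastic, 140 g), rad: 0 shut, upright in the housing; grows as its top swings out to the unit's front (-x), towards the robot; stop at 1.0. Let go below about 0.6 it falls back shut; beyond about 0.8 it falls on to the stop and stays there. About 1 N at its top edge moves it.
- bin_left (a joint): Tilt of the bin at the unit's +y side (full of white vial caps), middle at y = 97.5 mm of the unit, same meaning; leave shut (0).
- bin_right (a joint): Tilt of the bin at the unit's -y side (full of black stirring bars), middle at y = -97.5 mm of the unit, same meaning; leave shut (0).
- bin_corner (a point): Middle of the inside corner line between front wall and floor of the middle bin. Frame turns with the bin: y along the corner, x along the inner floor to the back, z up the front wall's inner face. Inside: 84 wide, 67 front to back, front wall 97 high, back wall 57. Tipped fully, the front wall is a ramp falling at 33 degrees away from the robot to the corner (14 above the bench), the floor rises at 57.
- bin_edge (a point): Middle of the top edge of the middle bin's front wall (3 thick), 100 mm from the hinge and 112 above the bench when shut; turns with the bin, axes as bin_corner. Shut, there are 36 mm of free space behind the wall, up to the housing's cover, for fingertips to hook it from above. Side walls as high as the front for 45 mm (inside width 84), then 60 high. A 10 mm rim sticks out in front.
- ball0_center (a point): Centre of a loose polished steel ball, 16 mm diameter, 17 g, slippery (friction about 0.25); starts on the floor of the shut middle bin.
- ball1_center (a point): Centre of the second ball, the same.
- ball2_center (a point): Centre of the third ball, the same.
- scoop_grip (a point): Loose flat-bottomed steel hand scoop, about 100 g: the point to grip, in its black handle, 76 above the scoop's underside, 110 behind the lip. Axes: x to the lip, y across, z up; level as it stands on the bench. Handle: flat bar 12 wide (y, grip across this) x 18 thick, rising backwards at 50 degrees from the pan's back wall (16 mm up); it ends 37 mm past this point.
- scoop_lip (a point): Middle of the scoop's front lip, on its underside; axes as scoop_grip. Pan 60 long (x from -60 to 0), 76 wide outside, 72 inside, floor and walls 2 thick; open in front (lip 2 thick), side walls 10 high at the front rising to 26 at the back, back wall 26.
- balance: White bench balance, fixed; origin on the bench under the centre of its round steel pan (120 diameter, top 65 above the bench). Its body is 150 wide (y), reaches 122 to the front (-x) of the origin and 73 behind it, 50 to 58 high.
- bowl_in (a point): Centre of the inner floor of the loose round white plastic weighing bowl standing on the pan: 150 g, outside radius 56 at its foot and 62 at the rim, wall 3, floor 3 thick, rim 42 above this point (110 above the bench).
- jar_mid (a point): Amber jar with black lid, radius 34, height 110; its centre half-way up. Bystander.
- petri_mid (a point): Stack of clear covered culture dishes (one piece), radius 47, height 64; its centre half-way up. Bystander.
- brush_grip (a point): Handle of a brush 170 mm long lying on the bench between robot and bins. Bystander.

How it is judged:
By the outcome, as a careful person would: the job done as asked, in the order asked, and still so for the second after the job is handed in, with the robot touching nothing.
It also fails if it takes over 72 s, if anything falls off the work surface, if the arm or the gripper's body presses on something with over 40 N, if the wrist force passes 120 N, or if a joint passes its speed limit or range.

## Working session

There is one attempt and no reset: what is moved stays moved. The work goes in short steps, Python scripts to look and compute and a tool call to move; the robot and the scene stay as the last step left them, time stands still between calls to the robot, and variables do not carry over. Pictures are saved under pics/ and viewed, at most 10 in all, crops included, and the job is handed in when it is done.

Besides the shell and the picture viewer there is one more tool, called after ">>>" in YAML: its name, and indented under it one key for each argument. carry_out: Moves the arm, as the interface text tells. Its arguments: {"type":"object","properties":{"targets":{"type":"array","items":{"type":"array","items":{"type":"number"}}},"grip_force":{"type":"number"}},"required":["targets"]}

```bash
mkdir -p pics; python3 - <<'E'
from plant import r,cams
import cv2,numpy as np
for n in("top","side"):
    p,d=cams.capture(n); cv2.imwrite(f"pics/{n}0.png",p); np.save(f"{n}0.npy",d)
    c=cams.calibration(n); print(n,c["camera_matrix"],c["k1"],np.round(c["extrinsics"],4))
s=r.get_state(); print(s["clock"],s["eef_pos"],np.round(s["tool_rot"],3),s["gripper_width"])
E
```

```text
top [[405.16269826   0.         256.36169388]
 [  0.         405.16269826 196.18865298]
 [  0.           0.           1.        ]] -0.022372664733875024 [[ 0.0287 -0.9994 -0.019   0.003 ]
 [-0.9952 -0.0268 -0.0941  0.5635]
 [ 0.0936  0.0216 -0.9954  1.0102]
 [ 0.      0.      0.      1.    ]]
side [[368.50862688   0.         257.7540215 ]
 [  0.         368.50862688 192.31966575]
 [  0.           0.           1.        ]] -0.1095092512851404 [[-0.96   -0.2798  0.0096  0.5291]
 [-0.2093  0.6945 -0.6884  0.1664]
 [ 0.186  -0.6629 -0.7253  1.0236]
 [ 0.      0.      0.      1.    ]]
0.1 [ 0.25214858 -0.59845228  0.24734516] [[ 0.922  0.388 -0.001]
 [ 0.388 -0.922  0.002]
 [ 0.    -0.002 -1.   ]] 0.08564468256224224
```

View pics/top0.png

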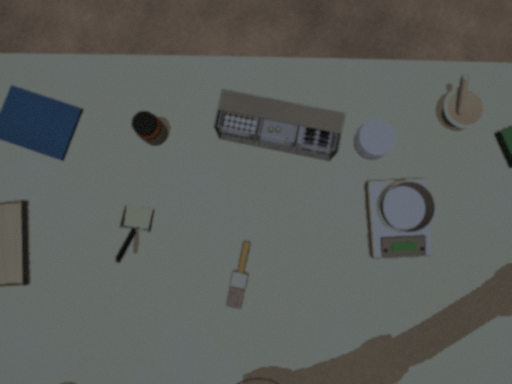

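View pics/side0.png

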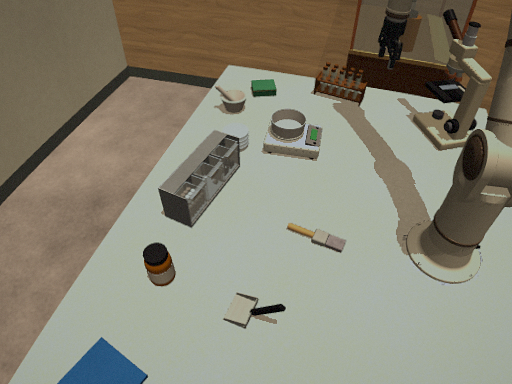

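The top view shows the unit at about (280,125), scoop pan at (138,217) with its handle running to (120,258), brush at (240,275), balance at (403,215), jar at (148,125) and dishes at (376,139). In the side view, the middle bin with its balls is near (200,185). I'll enlarge crops next.

```bash
cat > h.py <<'E'
import numpy as np,cv2
from plant import r,cams
def cal(n):
    c=cams.calibration(n); return c["camera_matrix"],c["k1"],np.array(c["extrinsics"])
def ray(n,u,v):
    K,k,E=cal(n); a=cv2.undistortPoints(np.array([[[u,v]]],float),K,np.array([k,0,0,0,0]))[0,0]
    R=E[:3,:3]; return -R.T@E[:3,3], R.T@np.array([a[0],a[1],1])
def atz(n,u,v,z):
    o,d=ray(n,u,v); return o+d*(z-o[2])/d[2]
def proj(n,P):
    K,k,E=cal(n); return cv2.projectPoints(np.array(P,float).reshape(-1,1,3),cv2.Rodrigues(E[:3,:3])[0],E[:3,3],K,np.array([k,0,0,0,0]))[0][:,0]
def crop(n,u0,v0,u1,v1,f,out,g=1.6,img=None):
    p=cams.capture(n)[0] if img is None else img
    q=cv2.resize(p[v0:v1,u0:u1],None,fx=f,fy=f,interpolation=cv2.INTER_CUBIC)
    q=(255*(q/255.)**(1/g)).astype(np.uint8)
    for u in range(u0-u0%10+10,u1,10): cv2.line(q,((u-u0)*f,0),((u-u0)*f,12 if u%50==0 else 5),(0,0,255),1)
    for v in range(v0-v0%10+10,v1,10): cv2.line(q,(0,(v-v0)*f),(12 if v%50==0 else 5,(v-v0)*f),(0,0,255),1)
    return q
def to(P,yaw=None):
    "tool-axis shift (mm) and turn to take the TCP to world P, tool x heading to yaw (deg)"
    s=r.get_state(); R=np.array(s["tool_rot"]); d=R.T@(np.array(P)-s["eef_pos"])*1000
    y=np.degrees(np.arctan2(R[1,0],R[0,0])); t=0 if yaw is None else np.radians((y-yaw+180)%360-180)
    print("shift",d.round(1),"turn",round(t,3),"dist",round(np.linalg.norm(d)),"yaw now",round(y,1))
E
python3 - <<'E'
from h import *
t=cv2.imread("pics/top0.png")
a=crop("top",205,80,355,170,5,"",1.8,t); b=crop("top",95,190,195,275,4,"",1.8,t)
c=crop("top",360,170,445,265,4,"",1.8,t)
cv2.imwrite("pics/c1.png",a)
q=np.zeros((380,760,3),np.uint8); q[:340,:400]=b; q[:380,410:750]=c; cv2.imwrite("pics/c2.png",q)
E
```

```text
(no output)
```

View pics/c1.png

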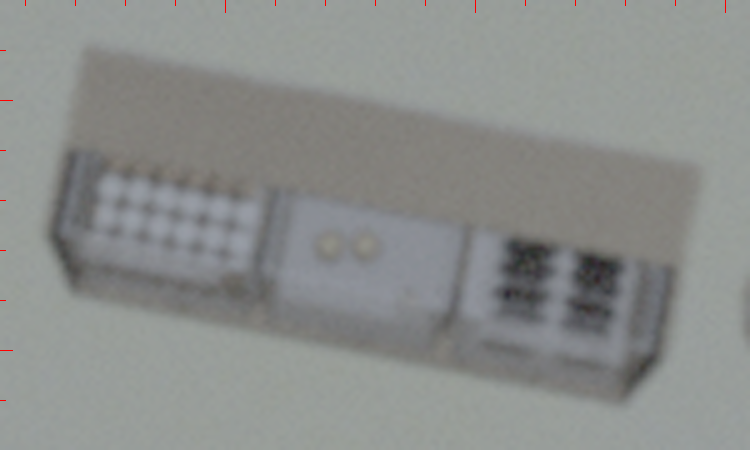

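View pics/c2.png

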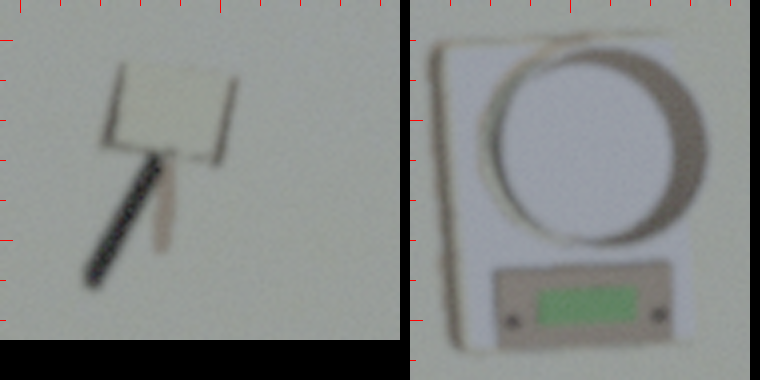

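The first crop shows the unit's bottom front corners at about (219.4,138.4) and (329.4,160) in full-picture pixels. Two balls are visible in the middle bin near (270,129) and (278,129). The second shows the scoop pan's lip corners at about (125.5,206.5) and (154,210), with back corners at (121.5,226.5) and (149.5,231). The handle ends at (118.3,260), and the bowl is centred near (404,207). Next I'll use depth to find the heights.

```bash
python3 - <<'E'
from h import *
def cloud(n,d):
    K,k,E=cal(n); v,u=np.mgrid[:384,:512]; a=cv2.undistortPoints(np.stack([u,v],-1).reshape(-1,1,2).astype(float),K,np.array([k,0,0,0,0]))[:,0]
    P=np.c_[a,np.ones(len(a))]*d.reshape(-1,1); R=E[:3,:3]; return ((P-E[:3,3])@R).reshape(384,512,3)
d=np.load("top0.npy"); P=cloud("top",d); S=cloud("side",np.load("side0.npy"))
o=-cal("top")[2][:3,:3].T@cal("top")[2][:3,3]; print("cam",o)
def rect(P,m):
    q=P[m][:,:2].astype(np.float32); c,s,a=cv2.minAreaRect(q); print(len(q),"c",np.round(c,4),"size",np.round(s,3),"ang",round(a,2)); return q
def box(u0,v0,u1,v1):
    m=np.zeros((384,512),bool); m[v0:v1,u0:u1]=1; return m
z=P[...,2]; ok=d>0
print("bench z",np.median(z[300:330,150:200]))
b=box(205,85,355,170)
print("unit z hist",np.histogram(z[b&ok],bins=np.arange(-.01,.15,.01)))
rect(P,b&ok&(z>.113)&(z<.135))
rect(P,b&ok&(z>.105)&(z<.135))
# bowl rim
b=box(370,170,445,250); m=b&ok&(z>.1)&(z<.12); q=P[m][:,:2]; print("bowl",len(q)); c,rr=cv2.minEnclosingCircle(q.astype(np.float32)); print(c,rr)
# scoop handle
b=box(95,190,165,275); print("scoop top z",np.histogram(z[b&ok],bins=np.arange(-.01,.13,.01)))
for uv in [(125.5,206.5),(154,210)]: print("lip",atz("top",*uv,.010).round(4))
for uv in [(121.5,226.5),(149.5,231)]: print("bk",atz("top",*uv,.026).round(4))
print("end",atz("top",118,259,.105).round(4))
m=b&ok&(z>.03)&(z<.13); print(P[m][::12].round(3))
for uv in [(219.4,138.4),(329.4,160)]: print("front bottom",atz("top",*uv,0).round(4))
for uv in [(270.8,129),(278,129)]: print("ball",atz("top",*uv,.023).round(4))
E
```

```text
cam [ 0.46621782 -0.00373766  1.05864482]
bench z 0.0007806011544184241
unit z hist (array([2110, 4407,  873,  244,  368,  223,  462,  148,   69,   68,   89,
        125,  674, 2826,    7]), array([-0.01,  0.  ,  0.01,  0.02,  0.03,  0.04,  0.05,  0.06,  0.07,
        0.08,  0.09,  0.1 ,  0.11,  0.12,  0.13,  0.14]))
3165 c [ 0.735  -0.0318] size [0.301 0.102] ang 79.72
3586 c [ 0.735  -0.0317] size [0.301 0.102] ang 79.76
bowl 389
(0.5405160188674927, -0.3402414917945862) 0.06213953718543053
scoop top z (array([1983, 3600,   65,   60,   23,   26,   23,   25,   28,   28,   28,
         32,    2,    0]), array([-0.01,  0.  ,  0.01,  0.02,  0.03,  0.04,  0.05,  0.06,  0.07,
        0.08,  0.09,  0.1 ,  0.11,  0.12,  0.13]))
lip [0.5285 0.3605 0.01  ]
lip [0.5214 0.2849 0.01  ]
bk [0.4759 0.3623 0.026 ]
bk [0.4665 0.2893 0.026 ]
end [0.3987 0.3382 0.105 ]
[[0.47  0.328 0.03 ]
 [0.463 0.327 0.033]
 [0.455 0.337 0.047]
 [0.453 0.328 0.035]
 [0.448 0.331 0.048]
 [0.443 0.334 0.061]
 [0.44  0.33  0.044]
 [0.436 0.332 0.066]
 [0.431 0.339 0.074]
 [0.428 0.332 0.058]
 [0.424 0.334 0.079]
 [0.419 0.34  0.09 ]
 [0.417 0.332 0.085]
 [0.412 0.337 0.096]
 [0.409 0.333 0.08 ]
 [0.405 0.338 0.1  ]
 [0.403 0.335 0.089]
 [0.399 0.336 0.104]]
front bottom [0.7178 0.1222 0.    ]
front bottom [ 0.6669 -0.1708  0.    ]
ball [ 0.7406 -0.0139  0.023 ]
ball [ 0.741  -0.0326  0.023 ]
```

```bash
python3 - <<'E'
from h import *
to([.7168,-.0285,.20],-10.1)
to([.7168,-.0285,.109],-10.1)
E
```

```text
shift [ 649.5 -344.7   48. ] turn 0.575 dist 737 yaw now 22.9
shift [ 649.5 -344.5  139. ] turn 0.575 dist 748 yaw now 22.9
```

>>> carry_out:
  targets:
    - [36, -19, 2, 0.06, 255]
    - [72, -38, 5, 0.12, 255]
    - [108, -57, 8, 0.18, 255]
    - [144, -76, 11, 0.24, 255]
    - [180, -95, 13, 0.3, 255]
    - [216, -115, 16, 0.36, 255]
    - [252, -134, 19, 0.42, 255]
    - [288, -153, 21, 0.48, 255]
    - [324, -172, 24, 0.54, 255]
    - [360, -191, 27, 0.575, 255]

```text
clock: 0.93
eef_pos: [0.5107, -0.2815, 0.221]
tool_rot: [[0.984, -0.178, -0.0], [-0.178, -0.984, 0.0], [-0.0, 0.0, -1.0]]
ft_force: [0.6, 0.6, -0.6]
gripper_width: 0.0002
grasp_force: 0.0
```

```bash
python3 - <<'E'
from h import *
to([.7168,-.0285,.20],-10.1)
E
```

```text
shift [ 157.7 -285.7   20.9] turn -0.003 dist 327 yaw now -10.3
```

>>> carry_out:
  targets:
    - [20, -36, 2, 0, 255]
    - [39, -72, 5, 0, 255]
    - [59, -107, 8, 0, 255]
    - [79, -143, 11, 0, 255]
    - [99, -179, 13, 0, 255]
    - [118, -214, 16, 0, 255]
    - [138, -250, 18, 0, 255]
    - [153, -277, 21, 0, 255]
    - [158, -286, 30, 0, 255]
    - [158, -286, 40, 0, 255]

```text
clock: 1.77
eef_pos: [0.717, -0.0238, 0.1807]
tool_rot: [[0.986, -0.169, 0.001], [-0.169, -0.986, 0.003], [0.001, -0.003, -1.0]]
ft_force: [0.3, 0.7, -0.7]
gripper_width: -0.0003
grasp_force: 0.0
```

```bash
python3 - <<'E'
from h import *
to([.7168,-.0285,.109],-10.1)
cv2.imwrite("pics/c3.png",crop("side",130,90,290,240,4,"",1.5))
E
```

```text
shift [ 0.5  4.9 71.7] turn 0.006 dist 72 yaw now -9.8
```

View pics/c3.png

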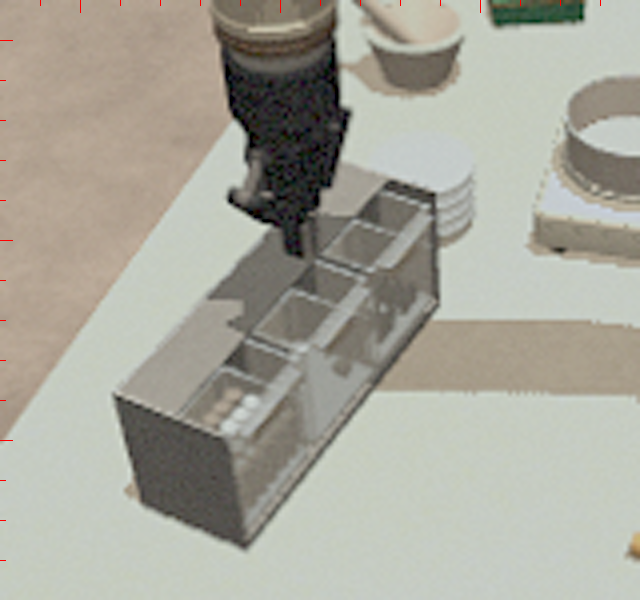

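The fingertips, at about (300,258) in the crop, are above the opening of the middle bin and behind its front wall. I'll lower them and hook the wall.

>>> carry_out:
  targets:
    - [0, 0, 20, 0, 255]
    - [0, 0, 45, 0, 255]
    - [0, 0, 65, 0, 255]
    - [0, 0, 72, 0, 255]
    - [0, 0, 72, 0, 255]

```text
clock: 2.23
eef_pos: [0.7128, -0.0321, 0.1062]
tool_rot: [[0.984, -0.178, -0.006], [-0.178, -0.984, -0.001], [-0.006, 0.002, -1.0]]
ft_force: [0.1, 0.9, -0.9]
gripper_width: 0.0
grasp_force: 0.0
```

>>> carry_out:
  targets:
    - [-8, 0, 0, 0, 255]
    - [-16, 0, 0, 0, 255]
    - [-24, 0, 0, 0, 255]
    - [-32, 0, 2, 0, 255]
    - [-40, 0, 4, 0, 255]
    - [-47, 0, 7, 0, 255]
    - [-54, 0, 11, 0, 255]
    - [-60, 0, 15, 0, 255]
    - [-65, 0, 19, 0, 255]
    - [-69, 0, 23, 0, 255]

```text
clock: 3.07
eef_pos: [0.6468, -0.0169, 0.0856]
tool_rot: [[0.985, -0.175, -0.001], [-0.175, -0.985, 0.0], [-0.001, 0.0, -1.0]]
ft_force: [-0.3, -0.1, 0.7]
gripper_width: -0.0
grasp_force: 0.1
```

>>> carry_out:
  targets:
    - [-3, 0, 3, 0, 255]
    - [-5, 0, 5, 0, 255]
    - [-6, 0, 6, 0, 255]
    - [-6, 0, 6, 0, 255]
    - [-6, 0, 6, 0, 255]

```text
clock: 3.48
eef_pos: [0.6421, -0.0162, 0.0803]
tool_rot: [[0.985, -0.175, 0.0], [-0.175, -0.985, 0.0], [0.0, -0.0, -1.0]]
ft_force: [0.8, -0.5, 0.4]
gripper_width: -0.0004
grasp_force: 0.0
```

```bash
python3 - <<'E'
from h import *
cv2.imwrite("pics/c4.png",crop("side",130,90,290,240,4,"",1.5))
to([.4165,.336,.15],-7.5)
E
```

```text
shift [-284.  -307.2  -69.6] turn -0.045 dist 424 yaw now -10.1
```

View pics/c4.png

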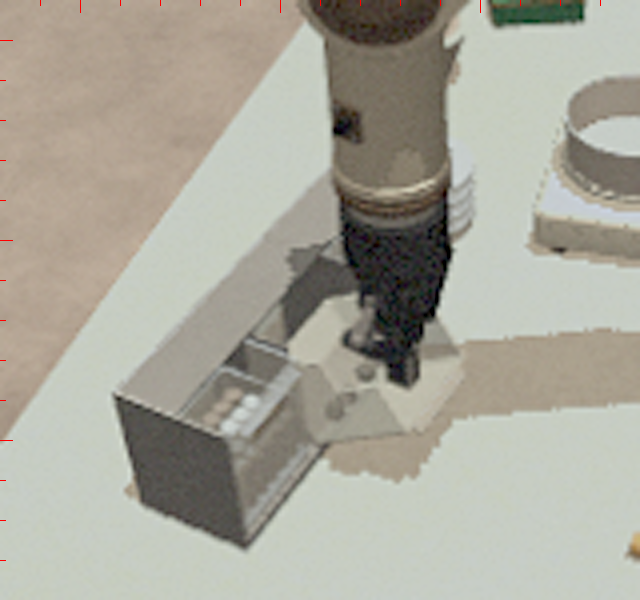

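The middle bin is fully tipped onto its stop and the other two are shut. The balls are in its corner at crop pixels (335,405), (350,395) and (367,372). I'll retreat and fetch the scoop.

>>> carry_out:
  targets:
    - [3, 0, -40, 0, 255]
    - [3, 0, -80, 0, 255]
    - [-20, -28, -95, 0, 100]
    - [-47, -57, -95, 0, 0]
    - [-74, -86, -95, 0, 0]
    - [-101, -115, -95, -0.02, 0]
    - [-128, -144, -95, -0.045, 0]
    - [-155, -173, -95, -0.045, 0]
    - [-182, -202, -95, -0.045, 0]
    - [-209, -229, -95, -0.045, 0]

```text
clock: 4.37
eef_pos: [0.4754, 0.2478, 0.176]
tool_rot: [[0.991, -0.131, 0.001], [-0.131, -0.991, 0.001], [0.001, -0.001, -1.0]]
ft_force: [0.4, 0.2, -0.2]
gripper_width: 0.0853
grasp_force: 0.0
```

```bash
python3 - <<'E'
from h import *
to([.4165,.336,.15],-7.5)
E
```

```text
shift [-70.  -79.7  25.9] turn -0.0 dist 109 yaw now -7.5
```

>>> carry_out:
  targets:
    - [-28, -32, 0, 0, 0]
    - [-55, -63, 0, 0, 0]
    - [-70, -80, 0, 0, 0]
    - [-70, -80, 0, 0, 0]
    - [-70, -80, 40, 0, 0]
    - [-70, -80, 75, 0, 0]
    - [-70, -80, 95, 0, 0]
    - [-70, -80, 101, 0, 0]
    - [-70, -80, 101, 0, 0]

```text
clock: 5.12
eef_pos: [0.4166, 0.3335, 0.0729]
tool_rot: [[0.991, -0.131, -0.003], [-0.131, -0.991, -0.002], [-0.002, 0.002, -1.0]]
ft_force: [0.1, 0.7, 0.3]
gripper_width: 0.0855
grasp_force: 0.0
```

```bash
python3 - <<'E'
from h import *
to([.4165,.336,.074],-7.5)
cv2.imwrite("pics/c5.png",np.hstack([crop("side",210,270,310,350,4,"",1.3),crop("top",90,190,190,270,4,"",1.8)]))
E
```

```text
shift [-0.4 -2.5 -1.1] turn -0.0 dist 3 yaw now -7.5
```

View pics/c5.png

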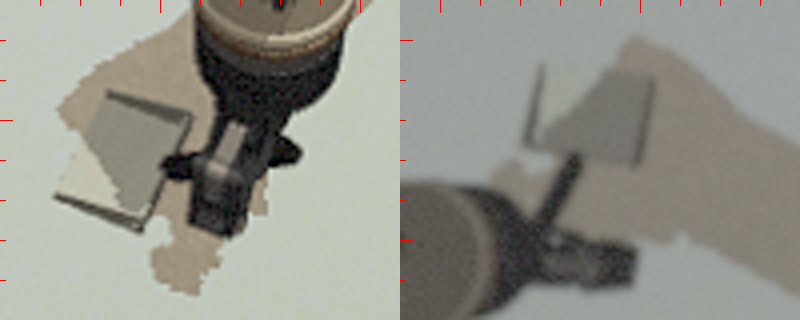

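The handle stands between the open fingers and the pan is undisturbed. I'll close gently.

>>> carry_out:
  targets:
    - [0, 0, 0, 0, 200]
    - [0, 0, 0, 0, 255]
    - [0, 0, 0, 0, 255]
    - [0, 0, 0, 0, 255]
    - [0, 0, 0, 0, 255]
    - [0, 0, 0, 0, 255]
    - [0, 0, 0, 0, 255]
    - [0, 0, -20, 0, 255]
    - [0, 0, -50, 0, 255]
    - [0, 0, -70, 0, 255]
  grip_force: 20

```text
clock: 6.05
eef_pos: [0.4171, 0.3344, 0.1454]
tool_rot: [[0.991, -0.131, -0.001], [-0.131, -0.991, -0.0], [-0.0, 0.0, -1.0]]
ft_force: [0.9, 0.5, -0.1]
gripper_width: 0.0121
grasp_force: 20.2
```

```bash
python3 - <<'E'
from h import *
s=r.get_state(); print(s["wrist_torque"],s["ft_force"],s["grasp_force"])
cv2.imwrite("pics/c6.png",crop("side",200,230,320,330,6,"",1.3))
E
```

```text
[ 0.07987888  0.02065744 -0.06464093] [ 0.91093756  0.48771919 -0.06137425] 20.17127126455307
```

View pics/c6.png

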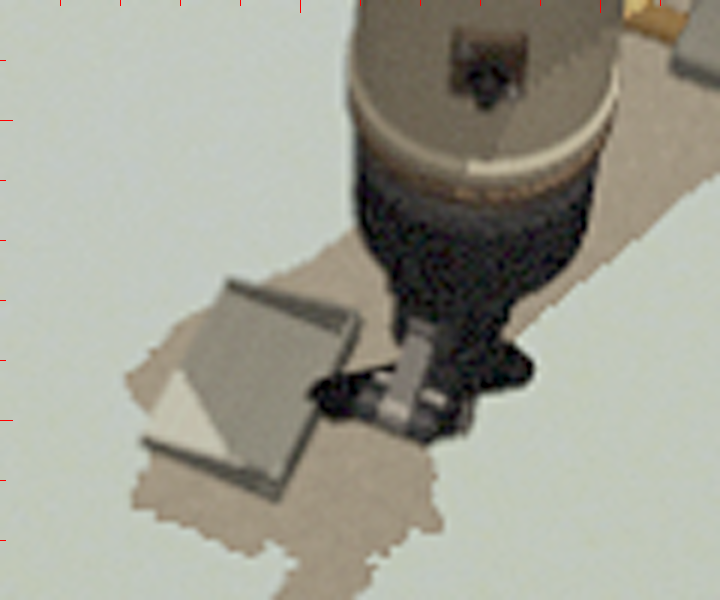

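The scoop is held and still about level. From here I'll measure its pitch from depth, and try loosening the grip so it swings nose-down.

```bash
cat >> h.py <<'E'
def cloud(n,d):
    K,k,E=cal(n); v,u=np.mgrid[:384,:512]; a=cv2.undistortPoints(np.stack([u,v],-1).reshape(-1,1,2).astype(float),K,np.array([k,0,0,0,0]))[:,0]
    P=np.c_[a,np.ones(len(a))]*d.reshape(-1,1); return (P-E[:3,3])@E[:3,:3]
def pitch(n="side"):
    "pan floor pitch (deg, + = nose down) in the tool's x-z plane; state line"
    s=r.get_state(); R=np.array(s["tool_rot"]); d=cams.capture(n)[1]
    q=(cloud(n,d)[d.ravel()>0]-s["eef_pos"])@R+[0,0,.002]   # tool axes about grasp point, z down
    a,b,c=q.T; best=(0,)
    m=(abs(b)<.033)&(np.hypot(a,c)>.075)&(np.hypot(a,c)<.137)&(a>-.01); a,c=a[m],c[m]
    for t in np.radians(np.arange(-30,80,1)):   # pan upper face lies 74 below grip in scoop axes
        w=-a*np.sin(t)+c*np.cos(t); u=a*np.cos(t)+c*np.sin(t)
        for h in np.arange(.066,.083,.001):
            k=((abs(w-h)<.002)&(u>.05)&(u<.112)).sum()
            if k>best[0]: best=(k,round(np.degrees(t)),round(h,3))
    print("pts",len(a),"inliers,pitch,depth",best,"z",round(s["eef_pos"][2],4),"F",np.round(s["ft_force"],1),"grip",round(s["grasp_force"],1),"w",round(s["gripper_width"],4))
E
python3 - <<'E'
from h import *
pitch();pitch("top")
E
```

```text
pts 640 inliers,pitch,depth (np.int64(477), 0, np.float64(0.075)) z 0.1493 F [0.5 0.6 2.1] grip 20.2 w 0.0119
pts 696 inliers,pitch,depth (np.int64(468), 0, np.float64(0.074)) z 0.1476 F [ 0.4  1.  -1.4] grip 20.2 w 0.0117
```

>>> carry_out:
  targets:
    - [0, 0, 0, 0, 228]
    - [0, 0, 0, 0, 226]
    - [0, 0, 0, 0, 224]
    - [0, 0, 0, 0, 222]

```text
clock: 6.53
eef_pos: [0.4166, 0.3338, 0.1431]
tool_rot: [[0.991, -0.131, -0.002], [-0.131, -0.991, -0.001], [-0.002, 0.002, -1.0]]
ft_force: [0.7, -0.6, -1.2]
gripper_width: 0.0118
grasp_force: 20.2
```

```bash
python3 - <<'E'
from h import *
pitch();pitch("top")
E
```

```text
pts 613 inliers,pitch,depth (np.int64(449), -1, np.float64(0.076)) z 0.1431 F [ 0.7 -0.6 -1.2] grip 20.2 w 0.0118
pts 681 inliers,pitch,depth (np.int64(465), 0, np.float64(0.074)) z 0.1433 F [-0.   0.7 -1. ] grip 20.2 w 0.0115
```

>>> carry_out:
  targets:
    - [0, 0, 10, 0, 222]
    - [0, 0, 18, 0, 222]
    - [0, 0, 18, 0, 221]
    - [0, 0, 18, 0, 221]
    - [0, 0, 18, 0, 220]
    - [0, 0, 18, 0, 220]

```text
clock: 7.13
eef_pos: [0.4174, 0.3346, 0.1264]
tool_rot: [[0.991, -0.131, 0.0], [-0.131, -0.991, 0.0], [0.0, -0.0, -1.0]]
ft_force: [0.5, 0.3, -0.2]
gripper_width: 0.0121
grasp_force: 15.4
```

```bash
python3 - <<'E'
from h import *
pitch()
E
```

```text
pts 1161 inliers,pitch,depth (np.int64(420), -2, np.float64(0.078)) z 0.1264 F [ 0.5  0.3 -0.2] grip 15.4 w 0.0121
```

>>> carry_out:
  targets:
    - [0, 0, 0, 0, 219.5]
    - [0, 0, 0, 0, 219.5]
    - [0, 0, 0, 0, 219]
    - [0, 0, 0, 0, 219]
    - [0, 0, 0, 0, 219]

```text
clock: 7.6
eef_pos: [0.4175, 0.3345, 0.1266]
tool_rot: [[0.991, -0.131, 0.001], [-0.131, -0.991, 0.0], [0.0, -0.0, -1.0]]
ft_force: [1.2, 0.8, -0.2]
gripper_width: 0.0122
grasp_force: 0.0
```

```bash
python3 - <<'E'
from h import *
pitch()
E
```

```text
pts 600 inliers,pitch,depth (np.int64(51), 39, np.float64(0.081)) z 0.1266 F [ 1.2  0.8 -0.2] grip 0.0 w 0.0122
```

>>> carry_out:
  targets:
    - [0, 0, 0, 0, 220]
    - [0, 0, 0, 0, 224]
    - [0, 0, 0, 0, 230]
    - [0, 0, -30, 0, 255]
    - [0, 0, -60, 0, 255]
    - [0, 0, -60, 0, 255]
  grip_force: 30

```text
clock: 8.15
eef_pos: [0.4199, 0.3369, 0.1915]
tool_rot: [[0.991, -0.131, 0.007], [-0.131, -0.991, 0.006], [0.006, -0.006, -1.0]]
ft_force: [1.2, 1.1, -0.2]
gripper_width: -0.0
grasp_force: 0.0
```

```bash
python3 - <<'E'
from h import *
pitch(); pitch("top")
s=r.get_state(); R=np.array(s["tool_rot"])
for n in("side","top"):
    d=cams.capture(n)[1]; q=(cloud(n,d)[d.ravel()>0]-s["eef_pos"])@R+[0,0,.002]
    m=(abs(q[:,1])<.045)&(q[:,2]>.02)&(q[:,2]<.17)&(abs(q[:,0])<.13)&(q[:,2]<s["eef_pos"][2]-.006); q=q[m]*1000
    print(n,m.sum(),"lowest",q[q[:,2]>np.percentile(q[:,2],97)].mean(0).round(1)); 
    if len(q)>0: print(q[::max(1,len(q)//25)].round(0).tolist())
E
```

```text
pts 102 inliers,pitch,depth (np.int64(40), 48, np.float64(0.079)) z 0.1915 F [ 1.2  1.1 -0.2] grip 0.0 w -0.0
pts 141 inliers,pitch,depth (np.int64(46), 47, np.float64(0.078)) z 0.1895 F [-0.   0.3 -0.3] grip 0.0 w -0.0006
side 291 lowest [ 51.1  -0.6 169.7]
[[69.0, 38.0, 170.0], [44.0, 31.0, 164.0], [-24.0, 2.0, 82.0], [-16.0, 1.0, 93.0], [8.0, 4.0, 122.0], [-21.0, -2.0, 87.0], [23.0, 4.0, 139.0], [-6.0, -2.0, 104.0], [-30.0, -2.0, 85.0], [24.0, 0.0, 138.0], [-4.0, -4.0, 108.0], [-29.0, -4.0, 87.0], [30.0, -3.0, 143.0], [3.0, -4.0, 118.0], [-23.0, -5.0, 95.0], [37.0, -5.0, 151.0], [10.0, -4.0, 129.0], [-16.0, -4.0, 107.0], [45.0, -4.0, 165.0], [16.0, -5.0, 139.0], [-10.0, -6.0, 115.0], [37.0, -5.0, 162.0], [9.0, -5.0, 138.0], [31.0, -5.0, 163.0], [44.0, -11.0, 166.0], [44.0, -29.0, 163.0], [50.0, -37.0, 169.0]]
top 212 lowest [ 55.9   5.9 169.5]
[[70.0, -35.0, 169.0], [52.0, -36.0, 165.0], [44.0, -33.0, 161.0], [47.0, -0.0, 165.0], [45.0, 1.0, 162.0], [43.0, 6.0, 157.0], [39.0, -1.0, 156.0], [43.0, 24.0, 163.0], [38.0, 6.0, 157.0], [35.0, 4.0, 150.0], [33.0, 7.0, 152.0], [30.0, 8.0, 157.0], [28.0, 8.0, 160.0], [25.0, 7.0, 164.0], [19.0, -4.0, 136.0], [17.0, 1.0, 130.0], [15.0, 3.0, 128.0], [13.0, 6.0, 127.0], [10.0, 6.0, 129.0], [8.0, 7.0, 126.0], [6.0, 7.0, 127.0], [4.0, 8.0, 119.0], [1.0, 7.0, 124.0], [-1.0, 8.0, 121.0], [-6.0, 3.0, 102.0], [-11.0, 7.0, 108.0], [-17.0, 9.0, 106.0]]
```

The scoop slipped free at count 219 and is standing flat on the bench again, almost where it was. I'll re-grip and loosen in finer steps.

>>> carry_out:
  targets:
    - [0, 0, 0, 0, 150]
    - [0, 0, 0, 0, 100]
    - [0, 0, 0, 0, 60]
    - [0, 0, 35, 0, 60]
    - [0, 0, 75, 0, 60]
    - [0, 0, 105, 0, 60]
    - [0, 0, 117, 0, 60]
    - [0, 0, 117, 0, 60]
  grip_force: 20

```text
clock: 9.02
eef_pos: [0.415, 0.3327, 0.0661]
tool_rot: [[0.991, -0.13, -0.005], [-0.13, -0.991, -0.004], [-0.005, 0.005, -1.0]]
ft_force: [-0.7, 0.1, -0.5]
gripper_width: 0.0655
grasp_force: 0.0
```

```bash
python3 - <<'E'
from h import *
pitch(); pitch("top")
cv2.imwrite("pics/c7.png",np.hstack([crop("side",210,270,310,350,4,"",1.3),crop("top",90,190,190,270,4,"",1.8)]))
E
```

```text
pts 780 inliers,pitch,depth (np.int64(421), 0, np.float64(0.066)) z 0.0661 F [-0.7  0.1 -0.5] grip 0.0 w 0.0655
pts 841 inliers,pitch,depth (np.int64(389), 0, np.float64(0.067)) z 0.0682 F [0.1 0.9 1.3] grip 0.0 w 0.0653
```

View pics/c7.png

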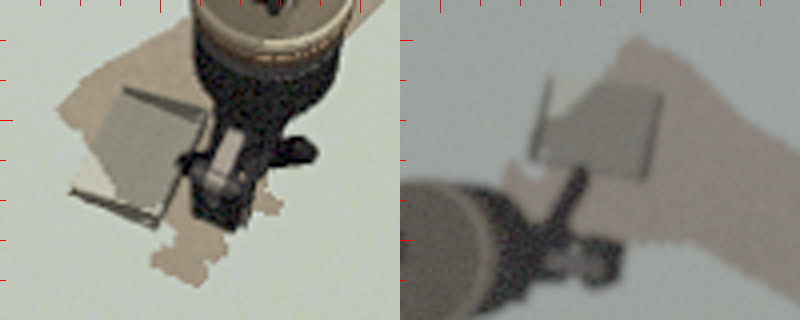

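The scoop is flat on the bench, about 8 mm nearer the robot (the pan's back corners in the top crop are now near (530,158) and (640,178)), and the handle is between the fingers. I'll move 7 mm back and grip.

>>> carry_out:
  targets:
    - [-7, 0, -6, 0, 60]
    - [-7, 0, -6, 0, 150]
    - [-7, 0, -6, 0, 255]
    - [-7, 0, -6, 0, 255]
    - [-7, 0, -6, 0, 255]
    - [-7, 0, -6, 0, 255]
    - [-7, 0, -30, 0, 230]
    - [-7, 0, -58, 0, 221]
    - [-7, 0, -58, 0, 220]
    - [-7, 0, -58, 0, 219.8]
  grip_force: 20

```text
clock: 10.05
eef_pos: [0.4114, 0.336, 0.1286]
tool_rot: [[0.991, -0.131, 0.003], [-0.131, -0.991, 0.002], [0.002, -0.002, -1.0]]
ft_force: [0.5, 0.2, -1.2]
gripper_width: 0.0114
grasp_force: 11.4
```

>>> carry_out:
  targets:
    - [0, 0, 0, 0, 219.7]
    - [0, 0, 0, 0, 219.7]

```text
clock: 10.22
eef_pos: [0.4096, 0.3345, 0.1261]
tool_rot: [[0.991, -0.131, -0.002], [-0.131, -0.991, -0.002], [-0.002, 0.002, -1.0]]
ft_force: [0.3, 0.6, -1.2]
gripper_width: 0.0118
grasp_force: 9.6
```

>>> carry_out:
  targets:
    - [0, 0, 0, 0, 219.6]
    - [0, 0, 0, 0, 219.6]

```text
clock: 10.38
eef_pos: [0.4098, 0.3348, 0.1263]
tool_rot: [[0.991, -0.131, -0.002], [-0.131, -0.991, -0.001], [-0.001, 0.001, -1.0]]
ft_force: [-0.1, 0.7, -0.7]
gripper_width: 0.0118
grasp_force: 7.7
```

```bash
python3 - <<'E'
from h import *
pitch()
E
```

```text
pts 1170 inliers,pitch,depth (np.int64(429), 0, np.float64(0.076)) z 0.1263 F [-0.1  0.7 -0.7] grip 7.7 w 0.0118
```

>>> carry_out:
  targets:
    - [0, 0, 0, 0, 219.5]
    - [0, 0, 0, 0, 219.5]
    - [0, 0, 0, 0, 219.45]
    - [0, 0, 0, 0, 219.45]

```text
clock: 10.77
eef_pos: [0.4104, 0.3353, 0.1273]
tool_rot: [[0.991, -0.131, 0.0], [-0.131, -0.991, 0.0], [0.0, -0.0, -1.0]]
ft_force: [1.1, 0.2, -1.6]
gripper_width: 0.0116
grasp_force: 5.1
```

```bash
python3 - <<'E'
from h import *
pitch()
E
```

```text
pts 1134 inliers,pitch,depth (np.int64(416), 4, np.float64(0.077)) z 0.1273 F [ 1.1  0.2 -1.6] grip 5.1 w 0.0116
```

>>> carry_out:
  targets:
    - [0, 0, 0, 0, 219.4]
    - [0, 0, 0, 0, 219.4]
    - [0, 0, 0, 0, 219.4]

```text
clock: 11.07
eef_pos: [0.4103, 0.3353, 0.1273]
tool_rot: [[0.991, -0.131, 0.0], [-0.131, -0.991, 0.0], [0.0, -0.0, -1.0]]
ft_force: [-0.4, -1.1, -1.2]
gripper_width: 0.0121
grasp_force: 4.3
```

```bash
python3 - <<'E'
from h import *
pitch()
E
```

```text
pts 699 inliers,pitch,depth (np.int64(267), 26, np.float64(0.078)) z 0.1273 F [-0.4 -1.1 -1.2] grip 4.3 w 0.0121
```

>>> carry_out:
  targets:
    - [0, 0, 0, 0, 219.4]
    - [0, 0, 0, 0, 219.4]
    - [0, 0, 0, 0, 219.4]
    - [0, 0, 0, 0, 221]
    - [0, 0, 0, 0, 221]
    - [0, 0, -10, 0, 221]

```text
clock: 11.62
eef_pos: [0.4092, 0.3344, 0.136]
tool_rot: [[0.991, -0.131, -0.003], [-0.131, -0.991, -0.002], [-0.002, 0.003, -1.0]]
ft_force: [-0.1, 0.3, -0.7]
gripper_width: 0.0119
grasp_force: 17.7
```

```bash
python3 - <<'E'
from h import *
pitch();pitch("top")
E
```

```text
pts 459 inliers,pitch,depth (np.int64(262), 27, np.float64(0.077)) z 0.136 F [-0.1  0.3 -0.7] grip 17.7 w 0.0119
pts 577 inliers,pitch,depth (np.int64(337), 27, np.float64(0.077)) z 0.1389 F [1.1 1.1 0.9] grip 17.8 w 0.0118
```

>>> carry_out:
  targets:
    - [0, 0, 0, 0, 219.5]
    - [0, 0, 0, 0, 219.36]
    - [0, 0, 0, 0, 219.36]
    - [0, 0, 0, 0, 219.36]
    - [0, 0, 0, 0, 219.36]
    - [0, 0, 0, 0, 220.5]
    - [0, 0, 0, 0, 221]

```text
clock: 12.3
eef_pos: [0.4103, 0.3353, 0.1372]
tool_rot: [[0.991, -0.131, -0.0], [-0.131, -0.991, -0.0], [-0.0, 0.0, -1.0]]
ft_force: [-0.3, -0.3, -2.0]
gripper_width: 0.0116
grasp_force: 17.7
```

```bash
python3 - <<'E'
from h import *
pitch();pitch("top")
E
```

```text
pts 420 inliers,pitch,depth (np.int64(256), 27, np.float64(0.077)) z 0.1372 F [-0.3 -0.3 -2. ] grip 17.7 w 0.0116
pts 588 inliers,pitch,depth (np.int64(341), 25, np.float64(0.08)) z 0.1372 F [-0.1 -0.1 -1.2] grip 17.7 w 0.012
```

>>> carry_out:
  targets:
    - [0, 0, 0, 0, 219.5]
    - [0, 0, 0, 0, 219.32]
    - [0, 0, 0, 0, 219.32]
    - [0, 0, 0, 0, 219.32]

```text
clock: 12.73
eef_pos: [0.4104, 0.3353, 0.1373]
tool_rot: [[0.991, -0.131, 0.0], [-0.131, -0.991, -0.0], [0.0, -0.0, -1.0]]
ft_force: [-0.4, 0.6, -1.5]
gripper_width: 0.012
grasp_force: 2.8
```

```bash
python3 - <<'E'
from h import *
pitch();pitch("top")
E
```

```text
pts 417 inliers,pitch,depth (np.int64(259), 27, np.float64(0.077)) z 0.1373 F [-0.4  0.6 -1.5] grip 2.8 w 0.012
pts 592 inliers,pitch,depth (np.int64(352), 27, np.float64(0.077)) z 0.1373 F [ 0.2  0.7 -1. ] grip 2.8 w 0.0117
```

>>> carry_out:
  targets:
    - [0, 0, 0, 0, 219.28]
    - [0, 0, 0, 0, 219.28]
    - [0, 0, 0, 0, 219.25]
    - [0, 0, 0, 0, 219.25]

```text
clock: 13.17
eef_pos: [0.4103, 0.3353, 0.1373]
tool_rot: [[0.991, -0.131, -0.0], [-0.131, -0.991, -0.0], [0.0, 0.0, -1.0]]
ft_force: [-0.7, 0.5, -1.9]
gripper_width: 0.0113
grasp_force: 1.5
```

```bash
python3 - <<'E'
from h import *
pitch();pitch("top")
E
```

```text
pts 235 inliers,pitch,depth (np.int64(140), 44, np.float64(0.08)) z 0.1373 F [-0.7  0.5 -1.9] grip 1.5 w 0.0113
pts 322 inliers,pitch,depth (np.int64(208), 46, np.float64(0.08)) z 0.1373 F [-0.   0.5 -0.9] grip 1.5 w 0.0122
```

>>> carry_out:
  targets:
    - [0, 0, 0, 0, 220]
    - [0, 0, 0, 0, 221]
    - [0, 0, 3, 0, 221]
    - [0, 0, 6, 0, 221]
    - [0, 0, 6, 0, 255]
    - [0, 0, -30, 0, 255]
    - [0, 0, -60, 0, 255]
    - [0, 0, -60, 0, 255]
  grip_force: 20

```text
clock: 13.93
eef_pos: [0.4133, 0.338, 0.203]
tool_rot: [[0.991, -0.131, 0.008], [-0.131, -0.991, 0.006], [0.007, -0.007, -1.0]]
ft_force: [0.7, 1.1, -0.8]
gripper_width: 0.0118
grasp_force: 20.6
```

```bash
python3 - <<'E'
from h import *
pitch();pitch("top")
to([.62,.05,.25],-10.1)
E
```

```text
pts 216 inliers,pitch,depth (np.int64(129), 46, np.float64(0.081)) z 0.203 F [ 0.7  1.1 -0.8] grip 20.6 w 0.0118
pts 367 inliers,pitch,depth (np.int64(247), 47, np.float64(0.079)) z 0.2006 F [-0.4 -0.2 -1.8] grip 20.5 w 0.0117
shift [244.6 256.1 -51.4] turn 0.045 dist 358 yaw now -7.5
```

```bash
cat >> h.py <<'E'
def lip(n="top"):
    s=r.get_state(); R=np.array(s["tool_rot"]); d=cams.capture(n)[1]
    q=((cloud(n,d)[d.ravel()>0]-s["eef_pos"])@R+[0,0,.002])*1000
    q=q[(abs(q[:,1])<42)&(q[:,2]>40)&(q[:,2]<160)&(q[:,2]<s["eef_pos"][2]*1000-8)&(q[:,0]>-20)&(q[:,0]<140)]
    m=abs(q[:,1])<25; f=q[m]; t=f[np.argsort(-f[:,2])[:12]].mean(0).round(1)
    print(n,"lip (fwd,lat,down of grasp)",t,"y range",np.percentile(q[:,1],[1,99]).round(1))
    for k in range(-10,110,10):
        g=f[(f[:,0]>=k)&(f[:,0]<k+10)]
        if len(g): print(k,len(g),np.percentile(g[:,2],[10,50,90]).round(0).tolist(),end="; ")
    print()
E
python3 - <<'E'
from h import *
lip();lip("side")
E
```

```text
top lip (fwd,lat,down of grasp) [ 17.5  -1.2 135.5] y range [-36.8  39.7]
-10 77 [78.0, 112.0, 116.0]; 0 91 [117.0, 122.0, 126.0]; 10 79 [127.0, 131.0, 135.0]; 
side lip (fwd,lat,down of grasp) [ 18.4  -2.  135.8] y range [-38.7  36.8]
-10 46 [46.0, 75.0, 81.0]; 0 58 [118.0, 123.0, 127.0]; 10 67 [128.0, 132.0, 135.0];
```

```bash
python3 - <<'E'
from h import *
to([.6446,-.0157,.26],-10.1)
E
```

```text
shift [278.6 316.7 -63.5] turn 0.045 dist 427 yaw now -7.5
```

>>> carry_out:
  targets:
    - [10, 12, -20, 0, 255]
    - [35, 40, -45, 0, 255]
    - [62, 70, -63, 0.02, 255]
    - [90, 102, -63, 0.045, 255]
    - [118, 134, -63, 0.045, 255]
    - [146, 166, -63, 0.045, 255]
    - [174, 198, -63, 0.045, 255]
    - [202, 230, -63, 0.045, 255]
    - [230, 262, -63, 0.045, 255]
    - [255, 290, -63, 0.045, 255]
  grip_force: 40

```text
clock: 14.97
eef_pos: [0.6214, 0.0178, 0.2581]
tool_rot: [[0.985, -0.175, -0.003], [-0.175, -0.985, -0.0], [-0.003, 0.001, -1.0]]
ft_force: [0.3, 0.8, -1.5]
gripper_width: 0.0115
grasp_force: 44.5
```

>>> carry_out:
  targets:
    - [12, 14, 0, 0, 255]
    - [22, 24, 0, 0, 255]
    - [24, 27, 0, 0, 255]
    - [24, 27, 0, 0, 255]
    - [24, 27, 0, 0, 255]

```text
clock: 15.38
eef_pos: [0.6396, -0.0086, 0.2595]
tool_rot: [[0.985, -0.173, -0.002], [-0.173, -0.985, 0.001], [-0.002, -0.001, -1.0]]
ft_force: [-0.4, 0.6, -0.2]
gripper_width: 0.0116
grasp_force: 44.5
```

```bash
python3 - <<'E'
from h import *
to([.6446,-.0157,.1785],-10.1)
lip();lip("side")
E
```

```text
shift [ 6.3  6.2 81. ] turn 0.003 dist 81 yaw now -10.0h.py:43: RuntimeWarning: Mean of empty slice.
  m=abs(q[:,1])<25; f=q[m]; t=f[np.argsort(-f[:,2])[:12]].mean(0).round(1)
  ret = um.true_divide(
Traceback (most recent call last):
  File "h.py", line 44, in lip
    print(n,"lip (fwd,lat,down of grasp)",t,"y range",np.percentile(q[:,1],[1,99]).round(1))
                                                      ~~~~~~~~~~~~~^^^^^^^^^^^^^^^
IndexError: index -1 is out of bounds for axis 0 with size 0
```

```bash
python3 - <<'E'
from h import *
to([.6446,-.0157,.1785],-10.1); lip("side"); to([.6446,-.0157,.1785],-10.1)
E
```

```text
shift [ 6.3  6.6 81.3] turn 0.003 dist 82 yaw now -9.9
side lip (fwd,lat,down of grasp) [4.940e+01 1.000e-01 1.592e+02] y range [-40.7  40.7]
-10 37 [48.0, 72.0, 81.0]; 0 2 [124.0, 124.0, 124.0]; 40 17 [155.0, 158.0, 159.0]; 50 6 [159.0, 159.0, 160.0]; 90 18 [136.0, 139.0, 142.0]; 100 37 [137.0, 138.0, 139.0]; 
shift [ 6.1  6.7 81.6] turn 0.004 dist 82 yaw now -9.9
```

>>> carry_out:
  targets:
    - [6, 6.5, 0, 0, 255]
    - [6, 6.5, 20, 0, 255]
    - [6, 6.5, 45, 0, 255]
    - [6, 6.5, 65, 0, 255]
    - [6, 6.5, 80, 0, 255]
    - [6, 6.5, 81, 0, 255]
    - [6, 6.5, 81, 0, 255]

```text
clock: 16.07
eef_pos: [0.6447, -0.018, 0.1787]
tool_rot: [[0.985, -0.174, -0.002], [-0.174, -0.985, 0.0], [-0.002, 0.0, -1.0]]
ft_force: [0.8, -0.2, -1.0]
gripper_width: 0.0114
grasp_force: 44.5
```

```bash
python3 - <<'E'
from h import *
to([.6446,-.0157,.1785],-10.1)
q=np.vstack([crop("side",165,140,265,215,4,"",1.3)[:, :400]]); p=crop("top",205,80,355,180,4,"",1.8)
print(q.shape,p.shape); h=np.zeros((400,800,3),np.uint8); h[:300,:400]=q; h[:400,400:]=p[:,150:550]; cv2.imwrite("pics/c8.png",h)
E
```

```text
shift [-0.5 -2.2  0.2] turn 0.001 dist 2 yaw now -10.0
(300, 400, 3) (400, 600, 3)
```

View pics/c8.png

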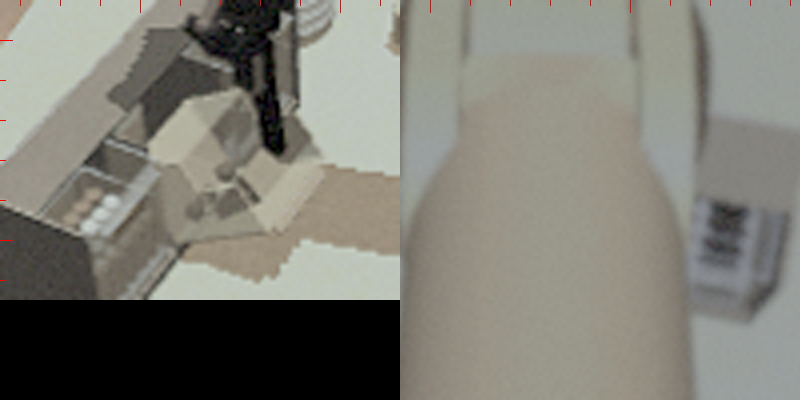

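The scoop is nose-down inside the tipped bin, with its pan at about crop (280,180). The balls lie in the corner below it at crop pixels (195,210), (210,200) and (228,172). I'll use their pixels to check the corner line.

```bash
python3 - <<'E'
from h import *
A=np.radians(-10.1); U=np.array([[np.cos(A),np.sin(A)],[-np.sin(A),np.cos(A)]])
for u,v in[(195,210),(210,200),(228,172)]:
    p=atz("side",165+u/4,140+v/4,.0256); print("ball unit xy mm",(U@(p[:2]-[.7385,-.0324])*1000).round(1))
s=r.get_state(); print("tcp unit",(U@(s["eef_pos"][:2]-np.array([.7385,-.0324]))*1000).round(1),s["eef_pos"][2])
R=np.array(s["tool_rot"]); d=cams.capture("side")[1]; P=cloud("side",d)[d.ravel()>0]
q=np.c_[(P[:,:2]-[.7385,-.0324])@U.T,P[:,2]]*1000
# tipped front wall: expected plane; residual along its normal
for nm,m in [("ramp",(abs(q[:,1])<46)&(q[:,0]<-85)&(q[:,0]>-128)&(q[:,2]>30)&(q[:,2]<85))]:
    g=q[m]; e=(g-[-42.5,0,14.5])@[.545,0,.839]; print(nm,len(g),np.histogram(e,bins=np.arange(-20,24,4)))
    t=g[abs(e)<8]; print("y extent",np.percentile(t[:,1],[0,2,50,98,100]).round(1)); print("resid",np.median((t-[-42.5,0,14.5])@[.545,0,.839]))
# scoop pan points, tool axes
q=((P-s["eef_pos"])@R+[0,0,.002])*1000; m=(q[:,0]>-45)&(q[:,0]<30)&(abs(q[:,1])<45)&(q[:,2]>85)&(q[:,2]<140); q=q[m]
w=-q[:,0]*np.sin(np.radians(46))+q[:,2]*np.cos(np.radians(46)); k=abs(w-80)<4; print(k.sum(),"pan lat",np.percentile(q[k,1],[0,3,97,100]).round(1),"fwd/down max",q[k][:,[0,2]].max(0).round(1))
E
```

```text
ball unit xy mm [-48.5  19.9]
ball unit xy mm [-53.4   5.5]
ball unit xy mm [-50.4 -27.5]
tcp unit [-93.3  -2.3] 0.1807085665921358
ramp 178 (array([  0,   0,   0,   7, 115,  22,   9,   8,   6,   6]), array([-20, -16, -12,  -8,  -4,   0,   4,   8,  12,  16,  20]))
y extent [-43.  -41.1  -5.   44.8  46. ]
resid -0.9838291818951161
55 pan lat [-39.3 -38.9  36.2  37.4] fwd/down max [  3.8 121.9]
```

>>> carry_out:
  targets:
    - [0, -2, 3, 0, 255]
    - [0, -2, 6, 0, 255]
    - [0, -2, 8, 0, 255]
    - [0, -2, 8, 0, 255]

```text
clock: 16.55
eef_pos: [0.6457, -0.0163, 0.1713]
tool_rot: [[0.985, -0.175, 0.0], [-0.175, -0.985, 0.0], [0.0, -0.0, -1.0]]
ft_force: [0.9, 0.7, -0.8]
gripper_width: 0.0116
grasp_force: 44.5
```

>>> carry_out:
  targets:
    - [5, 0, 3, 0, 255]
    - [10, 0, 6, 0, 255]
    - [14, 0, 9, 0, 255]
    - [18, 0, 12, 0, 255]
    - [18, 0, 12, 0, 255]

```text
clock: 16.97
eef_pos: [0.6644, -0.02, 0.1587]
tool_rot: [[0.984, -0.176, 0.001], [-0.176, -0.984, -0.0], [0.001, 0.0, -1.0]]
ft_force: [1.7, -0.2, -0.0]
gripper_width: 0.0111
grasp_force: 44.6
```

```bash
cat >> h.py <<'E'
A=np.radians(-10.1); U=np.array([[np.cos(A),np.sin(A)],[-np.sin(A),np.cos(A)]])
def st():
    z=[]
    for _ in range(4):
        cams.capture("side"); z.append(r.get_state())
    f=np.mean([np.r_[s["eef_pos"],s["ft_force"],s["wrist_torque"]] for s in z],0)
    print("tcp unit mm",(U@(f[:2]-[.7385,-.0324])*1000).round(1),(f[2]*1000).round(1),"F unit",(U@f[3:5]).round(1),f[5].round(1),"T",f[6:].round(2),"t",z[-1]["clock"],"grip",round(z[-1]["grasp_force"],1))
def unitcloud(n="side"):
    d=cams.capture(n)[1]; P=cloud(n,d)[d.ravel()>0]; return np.c_[(P[:,:2]-[.7385,-.0324])@U.T,P[:,2]]*1000
E
python3 - <<'E'
from h import *
st()
E
```

```text
tcp unit mm [-75.8  -0.7] 159.1 F unit [ 0.9 -0.5] -0.4 T [-0.09 -0.33 -0.02] t 17.1667 grip 44.6
```

>>> carry_out:
  targets:
    - [3, 0, 3, 0, 255]
    - [6, 0, 5, 0, 255]
    - [9, 0, 7, 0, 255]
    - [9, 0, 7, 0, 255]

```text
clock: 17.5
eef_pos: [0.673, -0.0212, 0.153]
tool_rot: [[0.985, -0.175, 0.001], [-0.175, -0.985, 0.0], [0.001, -0.0, -1.0]]
ft_force: [-0.0, 0.3, 3.2]
gripper_width: 0.0114
grasp_force: 45.4
```

```bash
python3 - <<'E'
from h import *
st()
E
```

```text
tcp unit mm [-66.6  -0.5] 152.9 F unit [ 0.4 -0.4] 4.1 T [ 0.03 -0.3  -0.01] t 17.7 grip 45.3
```

>>> carry_out:
  targets:
    - [2, 0, 1, 0, 255]
    - [4, 0, 2, 0, 255]
    - [5, 0, 3, 0, 255]
    - [5, 0, 3, 0, 255]

```text
clock: 18.03
eef_pos: [0.6768, -0.0219, 0.1514]
tool_rot: [[0.985, -0.175, -0.001], [-0.175, -0.985, 0.0], [-0.001, -0.0, -1.0]]
ft_force: [-4.9, 0.2, 16.4]
gripper_width: 0.0114
grasp_force: 46.9
```

```bash
python3 - <<'E'
from h import *
st()
d=cams.capture("side")
cv2.imwrite("pics/now.png",d[0])
q=unitcloud(); m=(abs(q[:,1])<46)&(q[:,0]>-125)&(q[:,0]<0)&(q[:,2]<100); g=q[m]
e=(g-[-42.5,0,14.5])@np.array([[.545,0,.839],[-.839,0,.545]]).T   # above ramp, up ramp
H,_,_=np.histogram2d(e[:,1],e[:,0],bins=[np.arange(-20,100,10),np.arange(-12,60,6)]); print(H.astype(int))
E
```

```text
tcp unit mm [-62.6  -0.5] 151.4 F unit [-4.8 -0.4] 14.9 T [ 0.17  1.37 -0.03] t 18.2333 grip 46.9
[[ 0  0  0  0  0  0  0  0  0  0  0]
 [ 2  2  0  0  1  1  3  2  0  0  0]
 [ 1  1  0  1 14 18 16 21 16  0  0]
 [ 0  0  1  0  2  4  1  2  0  2  0]
 [ 0  1  2  0  1  0  1  0  0  0  0]
 [ 0  1  1  1  0  1  1  3  1  1  1]
 [ 0  5 14  2  2  1  2  1  4  3  0]
 [ 0  8 14  2 12 18 22 26 13  8  3]
 [ 0 16 14  6 18 12 12  9  9  6  3]
 [ 0 14 18  4  4  6  4  7  8  8  6]
 [ 0 12 22  3  4  6  4  5  5  2  0]]
```

```bash
python3 - <<'E'
import numpy as np
t=lambda d:(np.array([np.cos(d),-np.sin(d)]),np.array([np.sin(d),np.cos(d)]))
x,z=t(np.radians(46)); g0=-111*x+81.5*z; print(g0)
for th in[46,42,38,33,28,22,16,10,5,0,-5,-10,-15]:
    d=np.radians(th); x,z=t(d); a=max(0,np.radians(32.7)-d)
    lip=60*np.sin(a)*np.array([.54,.8415]); print(th,(-111*x+81.5*z+lip-g0).round(1), "lip",lip.round(1))
E
```

```text
[-18.48088539 136.46137503]
46 [0. 0.] lip [0. 0.]
42 [-9.5 -1.6] lip [0. 0.]
38 [-18.8  -3.9] lip [0. 0.]
33 [-30.2  -7.7] lip [0. 0.]
28 [-38.6  -8.3] lip [2.7 4.1]
22 [-47.9  -9.9] lip [6.  9.4]
16 [-56.4 -13. ] lip [ 9.3 14.5]
10 [-64.2 -17.4] lip [12.5 19.5]
5 [-69.9 -22.1] lip [15.1 23.5]
0 [-75.  -27.7] lip [17.5 27.3]
-5 [-79.4 -34.1] lip [19.8 30.9]
-10 [-83.  -41.2] lip [22.  34.2]
-15 [-85.9 -49.1] lip [24.  37.3]
```

>>> carry_out:
  targets:
    - [0, 0, -1.5, 0, 222]
    - [0, 0, -1.5, 0, 220]
    - [0, 0, -1.5, 0, 219.7]
    - [0, 0, -1.5, 0, 219.7]
  grip_force: 20

```text
clock: 18.67
eef_pos: [0.6767, -0.0219, 0.1514]
tool_rot: [[0.985, -0.175, -0.001], [-0.175, -0.985, 0.0], [-0.001, -0.0, -1.0]]
ft_force: [-1.7, 0.2, 7.8]
gripper_width: 0.0119
grasp_force: 11.5
```

```bash
python3 - <<'E'
from h import *
st()
E
```

```text
tcp unit mm [-62.6  -0.5] 151.4 F unit [-2.4  0. ] 8.1 T [ 0.11  0.66 -0.03] t 18.8667 grip 11.5
```

>>> carry_out:
  targets:
    - [-5, 0, 1, 0, 219.7]
    - [-9.5, 0, 2, 0, 219.7]
    - [-14, 0, 3, 0, 219.7]
    - [-19, 0, 4, 0, 219.7]
    - [-23, 0, 5.5, 0, 219.7]
    - [-23, 0, 5.5, 0, 219.7]

```text
clock: 19.37
eef_pos: [0.6532, -0.0178, 0.1448]
tool_rot: [[0.985, -0.175, -0.002], [-0.175, -0.985, 0.0], [-0.002, 0.0, -1.0]]
ft_force: [-1.0, -0.0, 3.2]
gripper_width: 0.0119
grasp_force: 10.4
```

```bash
cat >> h.py <<'E'
def tilt(n="side"):
    "handle slope: bar above/below the pads in tool x-z; nominal 50 deg up-back at level"
    s=r.get_state(); R=np.array(s["tool_rot"]); d=cams.capture(n)[1]
    q=((cloud(n,d)[d.ravel()>0]-s["eef_pos"])@R+[0,0,.002])*1000
    q=q[(abs(q[:,1])<42)&(q[:,2]>15)&(q[:,2]<140)&(q[:,0]>-40)&(q[:,0]<130)]
    best=[]
    for t in np.arange(-30,60,1.):
        c,sn=np.cos(np.radians(t)),np.sin(np.radians(t)); u=q[:,0]*c+q[:,2]*sn; w=-q[:,0]*sn+q[:,2]*c
        k=(abs(w-79.5)<2.5)&(u>51)&(u<112); back=(abs(u-52)<3)&(w>54)&(w<81); best.append((k.sum()+back.sum(),k.sum(),t))
    best.sort(reverse=True); print(n,"pitch cand",[(int(a),int(b),t) for a,b,t in best[:5]])
E
python3 - <<'E'
from h import *
st(); tilt(); pitch()
E
```

```text
tcp unit mm [-86.2  -0.6] 144.9 F unit [-2.4 -0.1] 3.5 T [ 0.12  0.59 -0.03] t 19.5667 grip 10.5
side pitch cand [(97, 15, np.float64(37.0)), (92, 15, np.float64(38.0)), (80, 15, np.float64(39.0)), (72, 10, np.float64(36.0)), (69, 25, np.float64(40.0))]
pts 527 inliers,pitch,depth (np.int64(53), -24, np.float64(0.066)) z 0.145 F [-1.1  0.4  3.3] grip 10.5 w 0.0124
```

>>> carry_out:
  targets:
    - [-4, 0, 1.5, 0, 219.7]
    - [-8, 0, 2.5, 0, 219.7]
    - [-12, 0, 3, 0, 219.7]
    - [-16, 0, 3.5, 0, 219.7]
    - [-20, 0, 4.5, 0, 219.7]
    - [-25, 0, 5.5, 0, 219.7]
    - [-25, 0, 5.5, 0, 219.7]

```text
clock: 20.25
eef_pos: [0.6289, -0.0136, 0.14]
tool_rot: [[0.985, -0.175, -0.001], [-0.175, -0.985, 0.0], [-0.001, 0.0, -1.0]]
ft_force: [0.3, -0.1, 3.5]
gripper_width: 0.0118
grasp_force: 10.4
```

```bash
python3 - <<'E'
from h import *
st(); tilt()
E
```

```text
tcp unit mm [-110.8   -0.6] 139.8 F unit [-0.6  0.1] 3.8 T [-0.01  0.16  0.01] t 20.45 grip 10.3
side pitch cand [(92, 41, np.float64(23.0)), (81, 22, np.float64(24.0)), (78, 0, np.float64(53.0)), (76, 46, np.float64(22.0)), (75, 0, np.float64(52.0))]
```

>>> carry_out:
  targets:
    - [-4, 0, 1, 0, 219.7]
    - [-8, 0, 2.5, 0, 219.7]
    - [-12, 0, 4.5, 0, 219.7]
    - [-16, 0, 7, 0, 219.7]
    - [-19, 0, 9, 0, 219.7]
    - [-22, 0, 12, 0, 219.7]
    - [-24.5, 0, 14.5, 0, 219.7]
    - [-27, 0, 17, 0, 219.7]
    - [-27, 0, 17, 0, 219.7]

```text
clock: 21.25
eef_pos: [0.6021, -0.0087, 0.122]
tool_rot: [[0.985, -0.175, -0.002], [-0.175, -0.985, 0.0], [-0.002, 0.0, -1.0]]
ft_force: [0.2, -0.3, 2.8]
gripper_width: 0.0119
grasp_force: 9.9
```

```bash
cat >> h.py <<'E'
def pan(th,n="side"):
    "points in scoop axes: u from heel to lip (51..111 fwd of grasp), height above pan floor"
    s=r.get_state(); R=np.array(s["tool_rot"]); d=cams.capture(n)[1]
    q=((cloud(n,d)[d.ravel()>0]-s["eef_pos"])@R+[0,0,.002])*1000
    c,sn=np.cos(np.radians(th)),np.sin(np.radians(th)); u=q[:,0]*c+q[:,2]*sn; h=79.5-(-q[:,0]*sn+q[:,2]*c)
    m=(abs(q[:,1])<34)&(u>50)&(u<130)&(h>-12)&(h<30)
    H,_,_=np.histogram2d(q[m,1],u[m],bins=[np.arange(-36,37,6),np.arange(50,131,8)],weights=h[m]); N,_,_=np.histogram2d(q[m,1],u[m],bins=[np.arange(-36,37,6),np.arange(50,131,8)])
    print("mean height rows lat -36..36, cols fwd 50..130"); print(np.where(N>0,H/np.maximum(N,1),-99).round(0).astype(int))
E
python3 - <<'E'
from h import *
st(); tilt(); pan(1)
E
```

```text
tcp unit mm [-138.1   -0.6] 122.1 F unit [-0.5  0.1] -0.8 T [0.11 0.09 0.  ] t 21.45 grip 9.5
side pitch cand [(118, 114, np.float64(-1.0)), (111, 105, np.float64(0.0)), (97, 94, np.float64(-2.0)), (74, 59, np.float64(1.0)), (65, 61, np.float64(-3.0))]
mean height rows lat -36..36, cols fwd 50..130
[[-99 -99 -99 -99 -99 -99 -99 -99 -99 -99]
 [-99 -99 -99 -99 -99 -99 -99 -99 -99 -99]
 [-99 -99 -99 -99 -99 -99 -99 -99 -99 -99]
 [ 26 -99 -99 -99 -99 -99 -99 -99 -99 -99]
 [ 16 -99 -99   5   1   3  11 -99 -99 -99]
 [ 12 -99   3   3   3   3   6  17 -99 -99]
 [-99 -99   3   4   1   3   6 -99 -99 -99]
 [-99 -99   3   3   2   2   2   2   8 -99]
 [ 27 -99   3   2   1   2   1   6   1 -99]
 [-99 -99   4   3   2   3   7   6   5 -99]
 [-99 -99   2   0   5   3   8  16 -99 -99]
 [ 22  16   6   7   8   4   5 -99 -99 -99]]
```

>>> carry_out:
  targets:
    - [-2, 0, 3, 0, 219.7]
    - [-4, 0, 6, 0, 219.7]
    - [-6, 0, 9.5, 0, 219.7]
    - [-8, 0, 13, 0, 219.7]
    - [-9.5, 0, 17, 0, 219.7]
    - [-11, 0, 21, 0, 219.7]
    - [-11, 0, 21, 0, 221]
    - [-11, 0, 21, 0, 230]
    - [-11, 0, 21, 0, 255]
    - [-11, 0, 21, 0, 255]
  grip_force: 40

```text
clock: 22.38
eef_pos: [0.5919, -0.007, 0.1013]
tool_rot: [[0.985, -0.175, -0.001], [-0.175, -0.985, -0.0], [-0.001, 0.0, -1.0]]
ft_force: [-0.5, 0.2, -1.4]
gripper_width: 0.0114
grasp_force: 39.4
```

```bash
python3 - <<'E'
from h import *
st(); tilt(); pan(-15)
E
```

```text
tcp unit mm [-148.7   -0.7] 101.5 F unit [-0.2 -0.4] -1.2 T [0.03 0.12 0.02] t 22.5833 grip 39.3
side pitch cand [(133, 124, np.float64(-16.0)), (131, 119, np.float64(-17.0)), (105, 101, np.float64(-15.0)), (91, 76, np.float64(-18.0)), (77, 77, np.float64(25.0))]
mean height rows lat -36..36, cols fwd 50..130
[[-99 -99 -99 -99 -99 -99 -99 -99 -99 -99]
 [-99 -99 -99 -99 -99 -99 -99 -99  28 -99]
 [-99 -99 -99 -99 -99 -99 -99 -99  27  20]
 [-99 -99 -99   1   1 -99 -99 -99  25  19]
 [ 21  14   2   2   3   0   1 -99  26  18]
 [ 20  15   2   2   1   1   2 -99  28  18]
 [ 17 -99   1   2   1   2   2 -99  26  17]
 [-99 -99   3   2   1   1   1 -99  28  18]
 [ 12   6   2   3   1   1   2 -99  26  15]
 [ 15  11   3   2   2   1   0 -99  24  20]
 [ 18  20   3   1   2   1   0 -99  27  23]
 [ 18 -99  12   2   3   2   4 -99  26  18]]
```

>>> carry_out:
  targets:
    - [-1, 0, -2, 0, 255]
    - [-3, 0, -4, 0, 255]
    - [-7, 0, -7, 0, 255]
    - [-13, 0, -11, 0, 255]
    - [-20, 0, -16, 0, 255]
    - [-27, 0, -22, 0, 255]
    - [-34, 0, -28, 0, 255]
    - [-40, 0, -36, 0, 255]
    - [-45, 0, -46, 0, 255]
    - [-48, 0, -58, 0, 255]

```text
clock: 23.52
eef_pos: [0.544, 0.0016, 0.1607]
tool_rot: [[0.985, -0.175, -0.001], [-0.175, -0.985, 0.0], [-0.001, 0.0, -1.0]]
ft_force: [0.2, 0.1, -2.6]
gripper_width: 0.0115
grasp_force: 39.3
```

>>> carry_out:
  targets:
    - [-2, 0, -12, 0, 255]
    - [-3, 0, -26, 0, 255]
    - [-3, 0, -42, 0, 255]
    - [-3, 0, -58, 0, 255]
    - [-3, 0, -74, 0, 255]
    - [-3, 0, -88, 0, 255]
    - [-3, 0, -98, 0, 255]
    - [-3, 0, -104, 0, 255]
    - [-3, 0, -106, 0, 255]

```text
clock: 24.27
eef_pos: [0.5429, 0.0019, 0.2674]
tool_rot: [[0.985, -0.175, 0.002], [-0.175, -0.985, 0.0], [0.002, -0.001, -1.0]]
ft_force: [-0.1, -0.8, -2.1]
gripper_width: 0.0114
grasp_force: 39.3
```

```bash
python3 - <<'E'
from h import *
st(); tilt(); pan(-16); 
q=unitcloud()
for lab,m in [("tipped bin",(abs(q[:,1])<40)&(q[:,0]>-100)&(q[:,0]<-20)&(q[:,2]<60))]:
    g=q[m]; e=(g-[-42.5,0,14.5])@np.array([[.545,0,.839],[-.839,0,.545]]).T
    k=(e[:,1]>-2)&(e[:,1]<30); H,_,_=np.histogram2d(g[k,1],e[k,1],bins=[np.arange(-42,43,7),np.arange(-2,31,8)],weights=e[k,0]); N,_,_=np.histogram2d(g[k,1],e[k,1],bins=[np.arange(-42,43,7),np.arange(-2,31,8)])
    print(lab,"height above ramp"); print(np.where(N>0,H/np.maximum(N,1),-99).round(0).astype(int))
E
```

```text
tcp unit mm [-199.3   -0.7] 265.8 F unit [ 0.2 -0.3] -1.6 T [0.01 0.14 0.02] t 24.4667 grip 39.3
side pitch cand [(268, 237, np.float64(-16.0)), (260, 218, np.float64(-17.0)), (213, 187, np.float64(-15.0)), (184, 138, np.float64(-18.0)), (132, 79, np.float64(-19.0))]
mean height rows lat -36..36, cols fwd 50..130
[[-99 -99 -99 -99 -99 -99 -99 -99 -99 -99]
 [ 17  16 -99 -99   1   0   0 -99 -99 -99]
 [ 15  16 -99   2   1  -1  -1 -99 -99 -99]
 [ 14 -99   1   0  -1   0   0 -99 -99 -99]
 [ 14  13   0   2   0  -1   0 -99 -99 -99]
 [ 20  11   1   0   0   0   0  -1 -99 -99]
 [-99 -99   2   1   0   1   0  -3 -99 -99]
 [-99 -99   0   1   0   0  -2  -3 -99 -99]
 [ 13   5   1   1  -1   0  -1 -99 -99 -99]
 [ 17   9   1   1   0   1  -1 -99 -99 -99]
 [ 17  12   1   2   0   1  -2 -99 -99 -99]
 [-99 -99   7   5   2   2  -1 -99 -99 -99]]
tipped bin height above ramp
[[ 20  21  15  12]
 [ 17  -1  -1   0]
 [ 21  -1  -1   0]
 [ 19   0 -99 -99]
 [ 21 -99 -99 -99]
 [ 23  31 -99 -99]
 [-99  34 -99 -39]
 [-99 -99 -99 -35]
 [-99 -26 -30 -34]
 [-22 -25 -32 -36]
 [-20 -25 -27 -36]
 [-18 -26 -29 -36]]
```

All three balls are in the scoop, against its back wall at lateral offsets of about -24, -4 and +22 mm, with the nose up 16°. I'll carry it gently to the bowl.

>>> carry_out:
  targets:
    - [-0.5, 3, 0, 0, 255]
    - [-2, 12, 0, 0, 255]
    - [-5, 27, 0, 0, 255]
    - [-9, 48, 0, 0, 255]
    - [-14, 75, 0, 0, 255]
    - [-20, 105, 0, 0, 255]
    - [-26, 135, 0, 0, 255]
    - [-32, 164, 0, 0, 255]
    - [-38, 193, 0, 0, 255]
    - [-44, 222, 0, 0, 255]

```text
clock: 25.45
eef_pos: [0.4586, -0.211, 0.2659]
tool_rot: [[0.984, -0.176, -0.0], [-0.176, -0.984, -0.0], [0.0, 0.0, -1.0]]
ft_force: [-0.1, -0.5, -1.7]
gripper_width: 0.0112
grasp_force: 39.3
```

>>> carry_out:
  targets:
    - [-6, 28, 0, 0, 255]
    - [-11, 54, 0, 0, 255]
    - [-15, 76, 0, 0, 255]
    - [-18, 93, 0, 0, 255]
    - [-20, 105, 4, 0, 255]
    - [-21, 112, 10, 0, 255]
    - [-21, 115, 16, 0, 255]
    - [-21, 115, 20, 0, 255]
    - [-21, 115, 22, 0, 255]
    - [-21, 115, 22, 0, 255]

```text
clock: 26.28
eef_pos: [0.4193, -0.3171, 0.2429]
tool_rot: [[0.985, -0.174, -0.001], [-0.174, -0.985, 0.001], [-0.001, -0.001, -1.0]]
ft_force: [-0.3, -0.4, -1.0]
gripper_width: 0.0113
grasp_force: 39.3
```

```bash
python3 - <<'E'
from h import *
st(); to([.4189,-.3185,.243],-10.1); tilt(); pan(-16); tilt("top"); pan(-16,"top")
E
```

```text
tcp unit mm [-263.9 -336.7] 243.8 F unit [ 0.4 -0.3] -1.4 T [0.01 0.12 0.05] t 26.4833 grip 39.3
shift [-0.7  0.7  1.1] turn 0.001 dist 1 yaw now -10.0
side pitch cand [(157, 127, np.float64(-16.0)), (138, 105, np.float64(-17.0)), (130, 103, np.float64(-15.0)), (105, 68, np.float64(-18.0)), (86, 49, np.float64(-19.0))]
mean height rows lat -36..36, cols fwd 50..130
[[  5   9 -99 -99 -99 -99 -99 -99 -99 -99]
 [ 16  16 -99 -99 -99 -99 -99 -99 -99 -99]
 [ 10 -99 -99 -99   2  -2 -99 -99 -99 -99]
 [ 14 -99 -99   3 -99   0  -3 -99 -99 -99]
 [ 13  12  -1   0  -2  -1  -2 -99 -99 -99]
 [ 15   2   2   0  -2  -1  -1 -99 -99 -99]
 [-99 -99   0   0  -1  -1  -2 -99 -99 -99]
 [-99 -99   0   0   0  -2   0 -99 -99 -99]
 [ 12   9   0  -1  -1  -1   0 -99 -99 -99]
 [ 12   7   0  -1  -1  -2  -1 -99 -99 -99]
 [ 16   8   2   1   1  -1   0 -99 -99 -99]
 [ 17 -99   4  -1   5  -2   1 -99 -99 -99]]
top pitch cand [(684, 581, np.float64(-18.0)), (666, 563, np.float64(-17.0)), (556, 444, np.float64(-19.0)), (492, 394, np.float64(-16.0)), (421, 311, np.float64(-20.0))]
mean height rows lat -36..36, cols fwd 50..130
[[ 16  14 -99   3   1   2   2 -99 -99 -99]
 [ 18  11   4   2   2   1   1 -99 -99 -99]
 [ 18  10   4   2   2   1   2 -99 -99 -99]
 [ 13   6   3   2   2   2   1 -99 -99 -99]
 [ 15   9   3   3   2   2   1 -99 -99 -99]
 [ 19  14   3   3   2   2   1 -99 -99 -99]
 [ 21   3   3   3   2   2   2 -99 -99 -99]
 [  3   3   3   3   2   1   2 -99 -99 -99]
 [  7   5   3   2   3   2   0 -99 -99 -99]
 [ 16  11   3   1   2   2   1 -99 -99 -99]
 [ 18  13   3   2   3   2   1 -99 -99 -99]
 [ 15   4   3   2   2   2   2 -99 -99 -99]]
```

>>> carry_out:
  targets:
    - [0, 0, 0, 0, 221]
    - [0, 0, 0, 0, 220]
    - [0, 0, 0, 0, 219.8]
    - [0, 0, 0, 0, 219.7]
    - [0, 0, 0, 0, 219.65]
    - [0, 0, 0, 0, 219.65]
  grip_force: 20

```text
clock: 27.18
eef_pos: [0.4192, -0.3185, 0.2438]
tool_rot: [[0.985, -0.175, 0.0], [-0.175, -0.985, -0.0], [0.0, 0.0, -1.0]]
ft_force: [0.5, -0.5, -1.0]
gripper_width: 0.0121
grasp_force: 8.6
```

```bash
python3 - <<'E'
from h import *
tilt("top"); s=r.get_state(); print(s["grasp_force"])
E
```

```text
top pitch cand [(682, 573, np.float64(-13.0)), (649, 538, np.float64(-14.0)), (533, 429, np.float64(-12.0)), (531, 415, np.float64(-15.0)), (366, 255, np.float64(-16.0))]
8.68615061044693
```

>>> carry_out:
  targets:
    - [0, 0, 0, 0, 219.6]
    - [0, 0, 0, 0, 219.57]
    - [0, 0, 0, 0, 219.57]

```text
clock: 27.48
eef_pos: [0.4191, -0.3185, 0.2438]
tool_rot: [[0.985, -0.175, -0.0], [-0.175, -0.985, 0.0], [-0.0, -0.0, -1.0]]
ft_force: [-0.9, -0.0, -1.3]
gripper_width: 0.0118
grasp_force: 7.5
```

```bash
python3 - <<'E'
from h import *
tilt("top"); s=r.get_state(); print(s["grasp_force"])
E
```

```text
top pitch cand [(487, 450, np.float64(13.0)), (421, 400, np.float64(14.0)), (413, 355, np.float64(12.0)), (296, 217, np.float64(11.0)), (237, 220, np.float64(15.0))]
7.548450082540512
```

>>> carry_out:
  targets:
    - [0, 0, 0, 0, 220.5]
    - [0, 0, 0, 0, 221]
    - [0, 0, 0, 0, 221]
    - [0, 0, 0, 0, 221]
    - [0, 0, 0, 0, 221]

```text
clock: 27.95
eef_pos: [0.4193, -0.3185, 0.2439]
tool_rot: [[0.985, -0.175, 0.0], [-0.175, -0.985, -0.0], [0.0, 0.0, -1.0]]
ft_force: [0.3, 0.3, -0.3]
gripper_width: 0.0117
grasp_force: 17.7
```

```bash
cat >> h.py <<'E'
def bowl():
    d=cams.capture("top")[1]; P=cloud("top",d)[d.ravel()>0]; p=np.c_[P[:,:2]-[.5405,-.3402],P[:,2]]*1000
    m=(np.hypot(p[:,0],p[:,1])<54)&(p[:,2]<105); p=p[m]
    b=np.arange(-56,57,8); H,_,_=np.histogram2d(p[:,0],p[:,1],bins=[b,b],weights=p[:,2]-68); N,_,_=np.histogram2d(p[:,0],p[:,1],bins=[b,b])
    print("bowl height over floor, rows x, cols y"); print(np.where(N>0,H/np.maximum(N,1),-99).round(0).astype(int))
E
python3 - <<'E'
from h import *
st(); tilt("top"); pan(18,"top"); bowl()
E
```

```text
tcp unit mm [-264.1 -337.7] 243.9 F unit [-0.2  0.5] -1.0 T [0.03 0.06 0.01] t 28.15 grip 17.7
top pitch cand [(538, 521, np.float64(17.0)), (493, 471, np.float64(16.0)), (411, 397, np.float64(18.0)), (376, 344, np.float64(15.0)), (248, 211, np.float64(14.0))]
mean height rows lat -36..36, cols fwd 50..130
[[-99 -99 -99   4   3   2   2 -99 -99 -99]
 [-99   3   2   2   2   1   2 -99 -99 -99]
 [  4   2   3   2   2   2   1 -99 -99 -99]
 [-99   3   2   2   2   1   1 -99 -99 -99]
 [  3   2   2   2   2   1   0 -99 -99 -99]
 [ 17   3   2   2   1   2   1 -99 -99 -99]
 [  4   2   2   3   2   2   1 -99 -99 -99]
 [ 27   3   2   2   1   2   2 -99 -99 -99]
 [-99   3   3   1   1   1   1 -99 -99 -99]
 [ 28   4   3   3   2   1   2 -99 -99 -99]
 [-99   4   2   2   2   2   0 -99 -99 -99]
 [-99   4   5   1   1   2   1  -1 -99 -99]]
bowl height over floor, rows x, cols y
[[-99 -99 -99 -99 -99 -99 -99 -99 -99 -99 -99 -99 -99 -99]
 [-99 -99   4   4   2   3   1 -99 -99 -99  -1 -99 -99 -99]
 [-99   7   2   0   2   0   1   2   2   1   2 -99 -99 -99]
 [-99   6   2   1   1   1   1   1   2   1   1   0 -99 -99]
 [  6   1   1   2   1   2   3   2   1   1   2   1   2 -99]
 [  6   2   1   1   1   0   1   2   1   1   1   1   2 -99]
 [  6   1   2   1   2   2   2   2   2   1   1   1   2 -99]
 [  4   1   1   1   2   1   1   2   1   1   1   2   1 -99]
 [  4   0   0   1   1   1   1   1   1   1   1   1   0 -99]
 [  9   2   1   2   1   1   1   1   1   1   2   0   4 -99]
 [-99   5   9   9   2   1   1   2   1   1   1   1   1 -99]
 [-99   9  16  11   2   4  11   4   5   4   2   1 -99 -99]
 [-99 -99  11   4   1  14  16   6  17   8   2 -99 -99 -99]
 [-99 -99 -99  10   4   4   3   1  14  10 -99 -99 -99 -99]]
```

The scoop is empty and three bumps lie in the bowl, about 8–10 mm apart from the wall at offsets (35,-36), (42,-12) and (44,12) mm. Now I'll set the scoop down on free bench.

>>> carry_out:
  targets:
    - [0, 0, -10, 0, 221]
    - [0, 0, -20, 0, 221]
    - [-3, -25, -20, 0, 221]
    - [-7, -60, -20, 0, 221]
    - [-11, -98, -20, 0, 221]
    - [-16, -136, -20, 0, 221]
    - [-20, -174, -20, 0, 221]
    - [-25, -212, -20, 0, 221]
    - [-29, -250, -20, 0, 221]
    - [-34, -288, -20, 0, 221]
  grip_force: 25

```text
clock: 29.13
eef_pos: [0.4368, -0.0273, 0.2655]
tool_rot: [[0.984, -0.176, 0.003], [-0.176, -0.984, -0.0], [0.003, -0.0, -1.0]]
ft_force: [1.1, 0.6, -0.8]
gripper_width: 0.0116
grasp_force: 17.8
```

>>> carry_out:
  targets:
    - [-4, -38, 0, 0, 221]
    - [-9, -76, 0, 0, 221]
    - [-13, -114, 0, 0, 221]
    - [-18, -152, 0, 0, 221]
    - [-22, -190, 10, 0, 221]
    - [-25, -215, 30, 0, 221]
    - [-26, -226, 60, 0, 221]
    - [-26, -228, 90, 0, 221]
    - [-26, -228, 115, 0, 221]
    - [-26, -228, 130, 0, 221]

```text
clock: 29.97
eef_pos: [0.4499, 0.2002, 0.1323]
tool_rot: [[0.985, -0.174, -0.002], [-0.174, -0.985, -0.001], [-0.001, 0.001, -1.0]]
ft_force: [-0.2, -0.4, -1.7]
gripper_width: 0.0119
grasp_force: 17.8
```

```bash
python3 - <<'E'
from h import *
st(); tilt("top"); tilt(); s=r.get_state(); print(s["eef_pos"])
E
```

```text
tcp unit mm [-324.8  177.9] 132.8 F unit [-0.3 -0.4] -1.4 T [0.   0.08 0.02] t 30.1667 grip 17.8
top pitch cand [(425, 414, np.float64(17.0)), (374, 366, np.float64(18.0)), (366, 350, np.float64(16.0)), (266, 240, np.float64(15.0)), (210, 205, np.float64(19.0))]
side pitch cand [(267, 247, np.float64(18.0)), (251, 213, np.float64(19.0)), (216, 203, np.float64(17.0)), (159, 93, np.float64(20.0)), (134, 125, np.float64(16.0))]
[0.45207693 0.20058633 0.13568879]
```

>>> carry_out:
  targets:
    - [0, 0, 10, 0, 220]
    - [0, 0, 20, 0, 219.8]
    - [0, 0, 26, 0, 219.7]
    - [0, 0, 32, 0, 219.7]
    - [0, 0, 38, 0, 219.7]
    - [0, 0, 44, 0, 219.7]
    - [0, 0, 48, 0, 219.7]
    - [0, 0, 51, 0, 219.7]
    - [0, 0, 52, 0, 219.7]
    - [0, 0, 52, 0, 219.7]
  grip_force: 20

```text
clock: 31.1
eef_pos: [0.4505, 0.2, 0.0815]
tool_rot: [[0.985, -0.175, -0.0], [-0.175, -0.985, -0.0], [-0.0, 0.0, -1.0]]
ft_force: [-0.4, 0.4, -0.6]
gripper_width: 0.0118
grasp_force: 8.1
```

```bash
python3 - <<'E'
from h import *
st(); tilt("top"); tilt()
E
```

```text
tcp unit mm [-323.7  178.2] 81.8 F unit [0.  0.2] -1.2 T [-0.    0.06  0.01] t 31.3 grip 8.0
top pitch cand [(437, 369, np.float64(0.0)), (436, 367, np.float64(1.0)), (389, 320, np.float64(2.0)), (371, 301, np.float64(-1.0)), (293, 236, np.float64(-2.0))]
side pitch cand [(344, 299, np.float64(2.0)), (340, 292, np.float64(1.0)), (292, 245, np.float64(0.0)), (273, 232, np.float64(3.0)), (227, 178, np.float64(-1.0))]
```

Nearly flat (1–2°). I'll press the last 2 mm, then release and rise.

>>> carry_out:
  targets:
    - [0, 0, 1.5, 0, 219.7]
    - [0, 0, 3, 0, 219.5]
    - [0, 0, 3, 0, 219]
    - [0, 0, 3, 0, 217]
    - [0, 0, 3, 0, 190]
    - [0, 0, 3, 0, 120]
    - [0, 0, 3, 0, 60]
    - [0, 0, 3, 0, 30]
    - [0, 0, -25, 0, 30]
    - [0, 0, -65, 0, 30]

```text
clock: 32.23
eef_pos: [0.4476, 0.1987, 0.1443]
tool_rot: [[0.985, -0.175, -0.008], [-0.175, -0.985, -0.003], [-0.007, 0.005, -1.0]]
ft_force: [2.3, 0.2, -0.0]
gripper_width: 0.0754
grasp_force: 0.0
```

>>> carry_out:
  targets:
    - [0, 0, -40, 0, 0]
    - [0, 0, -80, 0, 0]
    - [-10, 40, -100, 0, 0]
    - [-15, 80, -100, 0, 0]
    - [-20, 120, -100, 0, 0]
    - [-20, 160, -100, 0, 0]
    - [-20, 200, -100, 0, 0]
    - [-20, 230, -100, 0, 0]
    - [-20, 230, -100, 0, 0]

```text
clock: 32.98
eef_pos: [0.389, -0.0287, 0.2469]
tool_rot: [[0.983, -0.184, -0.0], [-0.184, -0.983, -0.002], [0.0, 0.002, -1.0]]
ft_force: [-0.5, 0.7, -1.0]
gripper_width: 0.0853
grasp_force: 0.0
```

```bash
python3 - <<'E'
from h import *
st(); bowl()
d=cams.capture("top")[1]; P=cloud("top",d)[d.ravel()>0]*1000
t=np.array([451,200.]); q=np.c_[(P[:,:2]-t)@(U.T),P[:,2]]
m=(abs(q[:,1])<60)&(q[:,0]>-60)&(q[:,0]<130)&(q[:,2]>-5); q=q[m]
for k in range(-50,130,10):
    g=q[(q[:,0]>=k)&(q[:,0]<k+10)&(abs(q[:,1])<25)]; print(k,np.percentile(g[:,2],[50,95]).round(0).tolist(),end=" ")
print()
u=unitcloud()
g=u[(abs(u[:,1])<46)&(u[:,0]<-60)&(u[:,0]>-130)&(u[:,2]>20)]; e=(g-[-42.5,0,14.5])@[.545,0,.839]; print("ramp resid",np.median(e[abs(e)<8]),(abs(e)<5).mean())
for c in(97.5,-97.5):
    g=u[(abs(u[:,1]-c)<40)&(u[:,0]<-57)&(u[:,0]>-140)]; print("pts in front above bench, side bin",c,(g[:,2]>25).sum(),len(g))
# changes vs start, top depth
d0=np.load("top0.npy"); ch=(abs(d-d0)>.012)&(d>0)&(d0>0); ch=cv2.morphologyEx(ch.astype(np.uint8),cv2.MORPH_OPEN,np.ones((3,3)))
n,l,s,c=cv2.connectedComponentsWithStats(ch)
for i in range(1,n): print(s[i].tolist(),c[i].round())
E
```

```text
tcp unit mm [-344.2  -52.3] 247.0 F unit [0.  0.6] 0.2 T [0.03 0.02 0.01] t 33.1833 grip 0.0
bowl height over floor, rows x, cols y
[[-99 -99 -99 -99   4   2   1   1   2   2 -99 -99 -99 -99]
 [-99 -99   9   2   0   1   1   1   1   2   2 -99 -99 -99]
 [-99   6   2   1   1   0   1   2   1   1   1 -99 -99 -99]
 [-99   5   2   2   1   1   0   1   2   2   2   3 -99 -99]
 [  7   2   1   0   1   1   2   2   2   1   2   1   3 -99]
 [  6   1   1   1   2   1   2   1   1   1   2   1   0 -99]
 [  4   2   1   1   2   2   1   2   1   2   1   2   1 -99]
 [  5   2   1   1   2   1   1   1   1   1   2   1   2 -99]
 [  6   1   1   1   1   1   1   1   1   1   1   1   1 -99]
 [ 10   4   1   2   2   1   1   0   1   2   2   0   1 -99]
 [-99   5   9   8   0   1   2   1   1   2   1   0   2 -99]
 [-99  10  16  11   4   3  12   6   5   4   2   2 -99 -99]
 [-99 -99  12   3   2  13  16   9  16   9   3 -99 -99 -99]
 [-99 -99 -99 -99   6   1   2   1  14  11 -99 -99 -99 -99]]
-50 [1.0, 103.0] -40 [2.0, 107.0] -30 [2.0, 103.0] -20 [3.0, 90.0] -10 [2.0, 78.0] 0 [2.0, 67.0] 10 [2.0, 56.0] 20 [1.0, 42.0] 30 [5.0, 32.0] 40 [3.0, 6.0] 50 [3.0, 6.0] 60 [3.0, 5.0] 70 [2.0, 6.0] 80 [3.0, 6.0] 90 [1.0, 5.0] 100 [0.0, 4.0] 110 [1.0, 5.0] 120 [1.0, 4.0] 
ramp resid -0.7071525877816964 0.5126582278481012
pts in front above bench, side bin 97.5 0 589
pts in front above bench, side bin -97.5 0 264
[251, 119, 46, 62, 1546] [272. 153.]
[270, 142, 23, 7, 78] [282. 145.]
[399, 187, 3, 4, 12] [400. 188.]
[416, 193, 3, 3, 9] [417. 194.]
[173, 224, 17, 34, 202] [181. 240.]
[115, 228, 21, 34, 229] [125. 245.]
[230, 258, 99, 126, 11170] [279. 322.]
```

```bash
python3 -c "
from plant import ticket
print(ticket.close_job())"
```

```text
the job is handed in; nothing more can be done
None
```

The job is handed in at about 33 s: all three balls are in the weighing bowl, the scoop is flat on the bench and the middle bin is left tipped out. The final depth check showed the side bins shut and the jar and dishes unmoved; the arm hid the brush, though nothing touched it. The scoop slipped out of the gripper once, early and empty, and dropped a few centimetres onto the bench.

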